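# Change over the boards in a spring board holder and set the fume extraction

### The job

Change over the soldering place: take the finished board (blue transformer) out of the spring board holder and lay it flat in the yellow tray, and clip every fresh board (black transformer) lying on the bench into a bay of the holder of its own, component side up, lengthwise and centred on the jaws: push one end into the red sprung jaw, lower the other end behind the lip of the black fixed jaw and let the spring carry it home. Also set the red damper lever on the fume duct to the green 45 degree mark (half open); leave the other things on the bench where they are.

Things in the scene. Friction and masses are not known exactly. Their poses are not given: they have to be found in the camera images.
- board1: fresh circuit board: green, 100 (x) x 60 (y) x 3.2 mm thick, with one black transformer block 44 (x) x 36 (y) x 28 mm high in its middle (block top 31.2 mm above the origin), otherwise flat; 0.15 to 0.3 kg. Origin: centre of the underside, z up out of the component side. Can be gripped by the block. Starts flat on the bench; may be absent (None).
- board2: like board1.
- board3: like board1.
- done_board: the finished board: the same 100 x 60 x 3.2 mm board and 44 x 36 x 28 mm block, but the block is blue, with two white capacitors (14 mm across, 20 high, at x = 32, y = +-14 mm) and an orange terminal block (10 x 40 x 12 mm at x = -34 mm); 0.18 to 0.33 kg. Origin: centre of the underside, z up. Starts clipped in the middle bay.
- holder: three-bay spring board holder fixed to the bench: aluminium base 170 x 300 x 10 mm, three like bays 100 mm apart along its y; red sprung jaws on the robot's side (-x), black fixed jaws on the far side (+x). Origin at bench height under the middle bay's centre. Bay frames: see bay0; fixed jaw: bay1; sprung jaw: bay2 and jaw0. Jaws are 64 mm wide in y, centred on the bay.
- bay0 (a point): centre of bay 0 (holder y = -100 mm, on the robot's right), on the plane of the ledges, 40 mm above the bench, 30 mm above the holder's base (open between the jaws); x from sprung to fixed jaw, y along the jaws, z up. A board clipped home has its origin here, either way round: on both ledges, under both lips, one end on the fixed stop wall.
- bay1 (a point): same point of the middle bay. FIXED JAW of every bay, mm in the bay frame: ledge top z = 0 from x = 38 to the stop wall face at x = 50; above it a lip from x = 45.5 to 50, underside z = 7.5, top z = 12. To pass this lip a board must hold the sprung jaw at least 9 mm back.
- bay2 (a point): same point of the left bay (holder y = +100 mm). SPRUNG JAW of every bay at rest, mm in the bay frame: ledge top z = 0 from x = -34 back to its wall face at x = -46; above it a lip from x = -46 to -40, underside z = 8, top z = 12; all of it slides together towards -x. A board end enters this slot well tilted 10 to 14 degrees. Spring block behind it: x = -80 to -94, top z = 12.
- jaw0 (a joint): travel of bay 0's red sprung jaw in m: 0 at rest, grows as it is pushed back (towards the robot) to 0.016; spring force about 2.5 N at 0, 4 N at 0.004, 7 N at 0.012. About 0.004 with a board clipped home.
- jaw1 (a joint): the same for bay 1.
- jaw2 (a joint): the same for bay 2.
- out_tray_in (a point): centre of the inner floor of the yellow tray (98 x 138 mm outside, inside 90 (x) x 130 (y) mm, walls 4 mm thick, rim 16 mm above the bench), fixed to the bench; x across, y along the tray, z up.
- damper (a joint): angle of the red damper lever in rad: 0 = shut (lever square across the duct, pointing to damper_axis -x), pi/2 = open (along the duct, pointing to damper_axis -y); grows anticlockwise seen from above. Stays where it is left; takes about 1.5 N at the knob. The white quadrant under it has marks every 15 degrees, the 45 degree one green and wide. Starts nearly shut.
- damper_knob (a point): centre of the top of the lever's upright black knob: a post 18 mm across and 42 mm high standing on the lever bar; its axis is 85 mm from the lever's hinge; knob top 155 mm above the bench.
- damper_axis (a point): on the lever's vertical hinge axis, on top of the steel duct at lever height (104 mm above the bench); y along the duct (80 mm wide, inlet to -y), x to the side away from the robot.
- screwdriver: bystander: screwdriver with orange handle lying on the bench; leave it alone.
- tape: bystander: white tape measure 70 x 62 x 36 mm; leave it alone.
- meter: bystander: yellow multimeter 150 x 75 x 32 mm; leave it alone.
- reel: bystander: solder reel 64 mm across, 40 mm high; leave it alone.
Mind the look-alikes: they are no part of the job. Leave any brown or pink look-alike of the done_board alone.

How it is judged:
At the end, for the whole second after the job is handed in: Each fresh board lies home in its own bay (3 mm lengthwise and in height, 10 mm along the jaws, 3.4 degrees, components up, sprung jaw 2 to 7 mm back), the finished board flat in the yellow tray, the damper lever at 45 degrees within 5; all released and at rest (((x of board1 in the frame of bay0 between -0.003 and 0.003 m and y of board1 in the frame of bay0 between -0.01 and 0.01 m and z of board1 in the frame of bay0 between -0.003 and 0.003 m and angle between the x axis of board1 and the x axis of bay0, either way round below 0.06 rad and value of joint jaw0 between 0.002 and 0.007 m) or (x of board1 in the frame of bay1 between -0.003 and 0.003 m and y of board1 in the frame of bay1 between -0.01 and 0.01 m and z of board1 in the frame of bay1 between -0.003 and 0.003 m and angle between the x axis of board1 and the x axis of bay1, either way round below 0.06 rad and value of joint jaw1 between 0.002 and 0.007 m) or (x of board1 in the frame of bay2 between -0.003 and 0.003 m and y of board1 in the frame of bay2 between -0.01 and 0.01 m and z of board1 in the frame of bay2 between -0.003 and 0.003 m and angle between the x axis of board1 and the x axis of bay2, either way round below 0.06 rad and value of joint jaw2 between 0.002 and 0.007 m)) and angle between each of board1, board2, board3's own z axis and vertical below 0.06 rad and linear speed of each of board1, board2, board3, done_board below 0.02 m/s and ((x of board2 in the frame of bay0 between -0.003 and 0.003 m and y of board2 in the frame of bay0 between -0.01 and 0.01 m and z of board2 in the frame of bay0 between -0.003 and 0.003 m and angle between the x axis of board2 and the x axis of bay0, either way round below 0.06 rad and value of joint jaw0 between 0.002 and 0.007 m) or (x of board2 in the frame of bay1 between -0.003 and 0.003 m and y of board2 in the frame of bay1 between -0.01 and 0.01 m and z of board2 in the frame of bay1 between -0.003 and 0.003 m and angle between the x axis of board2 and the x axis of bay1, either way round below 0.06 rad and value of joint jaw1 between 0.002 and 0.007 m) or (x of board2 in the frame of bay2 between -0.003 and 0.003 m and y of board2 in the frame of bay2 between -0.01 and 0.01 m and z of board2 in the frame of bay2 between -0.003 and 0.003 m and angle between the x axis of board2 and the x axis of bay2, either way round below 0.06 rad and value of joint jaw2 between 0.002 and 0.007 m)) and ((x of board3 in the frame of bay0 between -0.003 and 0.003 m and y of board3 in the frame of bay0 between -0.01 and 0.01 m and z of board3 in the frame of bay0 between -0.003 and 0.003 m and angle between the x axis of board3 and the x axis of bay0, either way round below 0.06 rad and value of joint jaw0 between 0.002 and 0.007 m) or (x of board3 in the frame of bay1 between -0.003 and 0.003 m and y of board3 in the frame of bay1 between -0.01 and 0.01 m and z of board3 in the frame of bay1 between -0.003 and 0.003 m and angle between the x axis of board3 and the x axis of bay1, either way round below 0.06 rad and value of joint jaw1 between 0.002 and 0.007 m) or (x of board3 in the frame of bay2 between -0.003 and 0.003 m and y of board3 in the frame of bay2 between -0.01 and 0.01 m and z of board3 in the frame of bay2 between -0.003 and 0.003 m and angle between the x axis of board3 and the x axis of bay2, either way round below 0.06 rad and value of joint jaw2 between 0.002 and 0.007 m)) and x of done_board in the frame of out_tray_in between -0.035 and 0.035 m and y of done_board in the frame of out_tray_in between -0.04 and 0.04 m and z of done_board in the frame of out_tray_in between -0.003 and 0.006 m and angle between done_board's own z axis and vertical below 0.08 rad and value of joint damper between 0.698 and 0.873 rad and velocity of joint damper between -0.05 and 0.05 rad/s); the robot touches nothing.
It fails at once if the orange-handled screwdriver is pushed more than 4 cm from its place (distance of screwdriver from where it was at the start of the episode above 0.04 m).
It fails at once if the white tape measure is pushed more than 4 cm from its place (distance of tape from where it was at the start of the episode above 0.04 m).
It fails at once if the yellow multimeter is pushed more than 4 cm from its place (distance of meter from where it was at the start of the episode above 0.04 m).
It fails at once if the solder reel is pushed more than 4 cm from its place (distance of reel from where it was at the start of the episode above 0.04 m).
Of board1, board2, board3 only 2 to 3 are there at a start; the rules pass over those that are not, and their reading is None.
At some moment in a run one of board1, board2, board3 may be knocked a few centimetres aside while the robot is not near it.
Once in a run the grip may slacken for a moment while it holds something.
It also fails if it takes over 210 s, if anything falls off the work surface, if the arm or the gripper's body presses on something with over 40 N, if the wrist force passes 120 N, or if a joint passes its speed limit or range.

### The arm

A 6-joint arm with a two-finger parallel gripper is mounted at the origin on the work surface. World frame = base frame: x ahead of the robot, y to its left, z up, the work surface at z = 0. Lengths are in m, angles in rad, forces in N, time in s.
With the tool pointing down it reaches from about 0.275 to 0.825 m from the base axis. Payload 4.9 kg.
Tool frame: the origin (TCP) lies at the centre of the arm's flange, where the gripper is bolted on; the fingertips stand 173 mm ahead of it and the grasp point (between the pads) lies 155 mm ahead of it; z points along the fingers, y is the line along which they close (so a half turn about z gives the same grasp; the last joint's range is limited). The gripper opens to 85 mm and grips with 20 to 120 N. Pads are 22 mm wide; open, the fingers measure 114 mm over their backs; the gripper's body (76 mm by 85 mm) begins 54 mm behind the grasp point. The pads swing forward as they close: fully open they stand 13 mm farther back than shut.
Start: joints at [-1.329, 0.326, -0.193, 1.052, 0, 1.437], TCP at [0.202, -0.512, 0.405] pointing down, gripper open.
Joint ranges: [-2.65, 2.65], [-0.97, 1.79], [-1.3, 1.35], [-1.93, 2.1], [-1.47, 1.37], [-3.14, 3.14]. Speed limits (rad/s): [2.57, 2.57, 3.14, 3.14, 3.14, 3.14].

### API

Orientations are given as a unit quaternion [x, y, z, w].
In Python, from workcell import env, vision gives the robot as it stands. The module is installed in compiled form; this text tells all that it offers.
- The arm moves only by the tool jog_arm, never from a script. Its argument "plan" is a list of rows, each a list of 3 entries, a list of its own where there are three numbers: the turn, a rotation vector about the tool's x, y, z in units of 0.08 rad (1.0 is 0.08 rad), then the shift along the tool's x, y, z in units of 4 cm (1.0 is 4 cm), then the opening, from 0 (shut) to 1 (fully open). In form: [[[ax, ay, az], [dx, dy, dz], fingers], ...]. A call has 1 to 12 rows; each row shifts and turns the commanded pose from where the row before left it, along the tool's axes as they then stand; what a row does not reach is not made up. A row lasts 1/12 s, in which the tool goes at most 41.7 mm and 7.16 degrees, less where a joint would pass 70% of its speed; a pose out of reach is approached as far as the arm can. A call with a number of a shift or a turn outside -1 to 1 is refused whole. A call with a gripper value outside its range is refused whole. The fingers move at their own pace and stop on an object; the grip force is fixed at half the most. Time passes only in rows, so rows that do not move let the fingers close. It gives the time, the measured TCP pose, the force, the opening and the grip force at its end, in the units of the state.
- env.state(): the state, without advancing time (a new reading comes with each control period).
- vision.get_image(name): name is "scene" or "top"; returns a dict with "pixels" (480x640x3 uint8, red, green, blue), "fx", "fy", "cx", "cy" (pixels), "pose" (4x4, takes a point from camera to world coordinates). Camera axes: x right, y down, z forward; pixel columns grow to the right and rows downward; lengths in m; the calibration is good to about 2 mm. A picture is of the moment at which its call begins. There is no depth.
- env.job_done(): hands the job in; it is judged then, once.
The state is a dict: "time_s": time; "joint_pos": joint angles; "qd": joint speeds; "effort": joint torques, N m; "tcp_pos": TCP position; "tool_rot": TCP orientation; "ft_force": force on the tool from outside, world axes, zero at the start; "wrist_torque": the same for the moment, N m; "opening": opening from 0.0 (shut) to 1.0 (fully open); "grip_force": force on a finger pad.
Only numpy, scipy, OpenCV 4.12 (cv2) and the standard library are available. Lean on these libraries where they do the work, as an engineer would, in place of code of your own. Each camera call takes 0.05 s, during which the arm holds its last target. There are 200 camera calls.

## Working session

There is one attempt and no reset: what is moved stays moved. The work goes in short steps, Python scripts to look and compute and a tool call to move; the robot and the scene stay as the last step left them, time stands still between calls to the robot, and variables do not carry over. Pictures are saved under pics/ and viewed, at most 14 in all, crops included, and the job is handed in when it is done.

Besides the shell and the picture viewer there is one more tool, called after ">>>" as name([rows], argument=value, ...), one row to a line, values as JSON. jog_arm: Moves the arm, as the interface text tells. Shifts and turns lie within -1 to 1; 1 stands for 4 cm of shift or 0.08 rad of turn. Its arguments: {"type":"object","properties":{"plan":{"type":"array"}},"required":["plan"]}

```bash
mkdir -p pics; python3 - <<'E'
from workcell import env, vision
import cv2,numpy as np
for n in("scene","top"):
    im=vision.get_image(n); cv2.imwrite(f"pics/{n}0.png",im["pixels"][:,:,::-1])
    print(n,im["fx"],im["fy"],im["cx"],im["cy"]);print(np.round(im["pose"],4).tolist())
s=env.state();print(s)
E
```

```text
scene 517.3650314200537 517.3650314200537 318.58787259811913 235.7118413035136
[[0.8705, 0.4091, -0.2735, 0.8601], [0.4921, -0.7331, 0.4696, -0.5069], [-0.0084, -0.5433, -0.8395, 1.2165], [0.0, 0.0, 0.0, 1.0]]
top 544.0054082510501 544.0054082510501 323.31413830628725 238.1354498012647
[[0.0157, -0.9993, 0.0351, 0.4341], [-0.9999, -0.0158, -0.0027, 0.1014], [0.0033, -0.035, -0.9994, 1.7416], [0.0, 0.0, 0.0, 1.0]]
{'time_s': 0.1, 'joint_pos': array([-1.32919360e+00,  3.26872510e-01, -1.93497905e-01,  1.05202680e+00,
       -4.05465896e-05,  1.43662148e+00]), 'qd': array([ 0.00255426, -0.00011584,  0.00160094, -0.00083349, -0.00106221,
        0.00033144]), 'effort': array([ 6.05256191e-04, -4.44238722e+01,  2.63037854e+01,  7.91538914e-03,
       -1.69952050e-04, -1.87319813e-06]), 'tcp_pos': array([ 0.20180221, -0.51135482,  0.40397312]), 'tool_rot': array([ 9.82400450e-01,  1.86785210e-01, -6.32182995e-05, -7.98199675e-04]), 'ft_force': array([ 0.21606413, -0.10657011,  0.01121295]), 'wrist_torque': array([ 0.05809441,  0.01169615, -0.0250945 ]), 'grip_force': 0.0, 'opening': 0.9975158813024537}
```

View pics/top0.png

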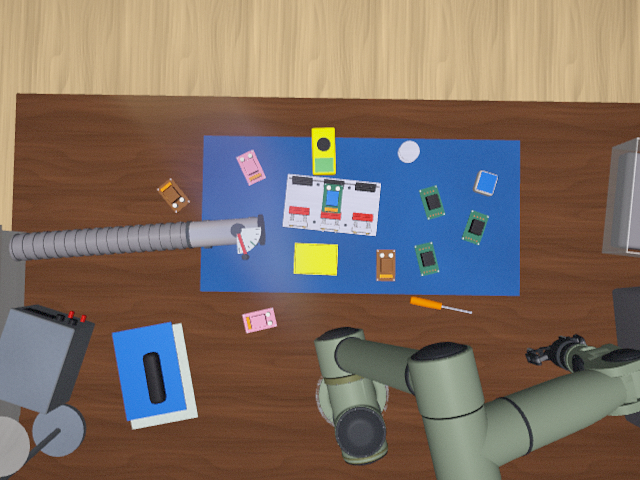

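View pics/scene0.png

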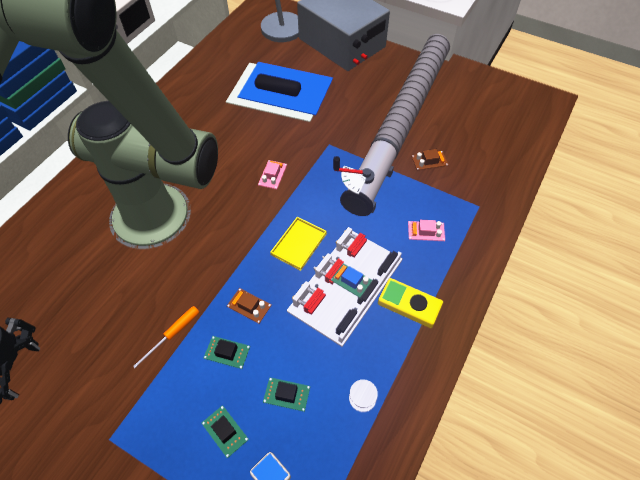

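Fresh boards (black block) are at top pixels (432,202), (476,227) and (427,259). The finished board (blue block) is at (332,197), in the middle bay. The brown boards (173,195) and (386,265) and the pink ones (251,167) and (260,320) are look-alikes. The tray is at (316,259) and the damper knob at (245,257). I'll confirm in an enlarged crop and measure.

```bash
cat > h.py <<'E'
from workcell import env, vision
import cv2,numpy as np
from scipy.spatial.transform import Rotation as R
def look(n):
    im=vision.get_image(n); im["hsv"]=cv2.cvtColor(im["pixels"],cv2.COLOR_RGB2HSV); return im
def cast(im,uv,z):
    uv=np.atleast_2d(np.asarray(uv,float)); P=im["pose"]
    d=np.c_[(uv[:,0]-im["cx"])/im["fx"],(uv[:,1]-im["cy"])/im["fy"],np.ones(len(uv))]@P[:3,:3].T
    return (P[:3,3]+d*((z-P[2,3])/d[:,2])[:,None])[:,:2]
def proj(im,p):
    P=im["pose"]; c=(np.atleast_2d(p)-P[:3,3])@P[:3,:3]
    return np.c_[c[:,0]/c[:,2]*im["fx"]+im["cx"],c[:,1]/c[:,2]*im["fy"]+im["cy"]]
def mask(im,lo,hi): return cv2.inRange(im["hsv"],lo,hi)
def blobs(im,m,z,amin=40,close=0):
    if close: m=cv2.morphologyEx(m,cv2.MORPH_CLOSE,np.ones((close,close)))
    out=[]
    for c in cv2.findContours(m,cv2.RETR_EXTERNAL,cv2.CHAIN_APPROX_NONE)[0]:
        if cv2.contourArea(c)<amin: continue
        w=cast(im,c[:,0],z).astype(np.float32)*1000
        (x,y),(a,b),t=cv2.minAreaRect(w)
        if a<b: a,b,t=b,a,t+90
        t=(t+90)%180-90   # angle of the long side from world x
        u=c[:,0].mean(0)
        out.append((u.round().tolist(),round(x,1),round(y,1),round(a,1),round(b,1),round(t,1)))
    return out
GREEN=((60,70,40),(92,255,170)); YEL=((24,150,120),(34,255,255)); RED=((0,150,80),(6,255,255))
E
python3 - <<'E'
from h import *
for n in("top","scene"):
    im=look(n); print(n)
    print("green",*blobs(im,mask(im,*GREEN),.0032,60,9),sep="\n")
    print("yellow",*blobs(im,mask(im,*YEL),.016,300,3),sep="\n")
    print("white",*blobs(im,mask(im,(0,0,170),(180,50,255)),.01,60,5),sep="\n")
    print("red",*blobs(im,mask(im,*RED),.104,20),sep="\n")
    if n=="top": cv2.imwrite("pics/c1.png",cv2.resize(im["pixels"][140:320,220:500,::-1],None,fx=2.85,fy=2.85,interpolation=cv2.INTER_CUBIC))
    else: cv2.imwrite("pics/c2.png",cv2.resize(im["pixels"][140:360,260:460,::-1],None,fx=2.7,fy=2.7,interpolation=cv2.INTER_CUBIC))
E
```

```text
top
green
([427.0, 258.0], 435.0, -233.7, 97.3, 58.2, 14.0)
([475.0, 227.0], 537.9, -388.2, 98.2, 59.2, -19.0)
([432.0, 202.0], 616.5, -248.9, 97.6, 58.2, 17.2)
([332.0, 198.0], 625.3, 71.6, 89.1, 58.7, -5.2)
yellow
([316.0, 259.0], 429.2, 120.4, 135.2, 94.6, 88.7)
([323.0, 151.0], 774.0, 101.5, 152.1, 74.2, 2.9)
white
([351.0, 393.0], 4.8, 4.3, 66.8, 28.5, 12.2)
([451.0, 394.0], 4.3, -316.8, 226.5, 37.6, 15.2)
([174.0, 388.0], 52.5, 616.1, 300.1, 209.5, 11.5)
([200.0, 235.0], 482.4, 504.7, 417.9, 104.2, -84.7)
([331.0, 205.0], 601.9, 72.5, 299.6, 173.0, 85.2)
([631.0, 204.0], 628.2, -886.3, 325.6, 19.3, -2.8)
([408.0, 151.0], 776.9, -170.3, 70.8, 61.2, -44.1)
red
([83.0, 318.0], 241.0, 811.9, 20.8, 14.7, -9.6)
([71.0, 314.0], 252.4, 848.5, 17.9, 17.9, -89.1)
([362.0, 217.0], 558.4, -19.6, 57.9, 20.2, 85.2)
([329.0, 215.0], 560.5, 77.8, 55.5, 15.6, 85.2)
scene
green
([224.0, 431.0], 536.7, -386.1, 98.8, 58.7, -19.1)
([286.0, 394.0], 615.2, -247.5, 98.6, 58.5, 17.2)
([227.0, 352.0], 434.5, -231.5, 99.2, 58.9, 13.8)
([351.0, 283.0], 608.6, 92.6, 91.6, 60.6, -5.7)
([32.0, 85.0], -712.8,
[... 201 characters left out ...]
5.0], 772.1, -165.2, 72.0, 62.4, -64.0)
([348.0, 278.0], 597.2, 80.2, 313.9, 182.1, 85.0)
([152.0, 221.0], 18.9, -10.4, 208.4, 168.3, 58.0)
([367.0, 169.0], 464.0, 464.1, 226.8, 116.4, -85.0)
([33.0, 183.0], -374.7, -76.1, 333.3, 78.5, 89.8)
([137.0, 138.0], -218.9, 205.1, 100.1, 35.0, -18.0)
([40.0, 123.0], -572.0, 114.4, 378.5, 102.9, 89.9)
([263.0, 100.0], 56.4, 613.6, 298.9, 210.1, 11.3)
([169.0, 60.0], -372.1, 553.1, 215.3, 75.5, 89.9)
([283.0, 24.0], -114.0, 934.7, 142.0, 111.9, -41.7)
([332.0, 13.0], 12.3, 1084.1, 171.6, 86.8, -17.2)
([442.0, 4.0], 370.5, 1314.0, 258.3, 109.4, 28.7)
([157.0, 19.0], -592.8, 712.3, 352.8, 146.9, 89.9)
([121.0, 3.0], -742.7, 728.8, 65.7, 59.7, -61.3)
red
```

View pics/c1.png

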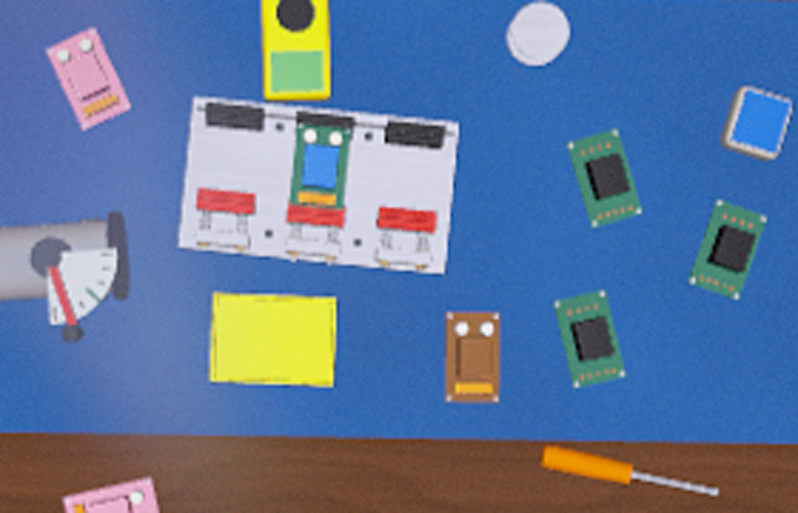

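View pics/c2.png

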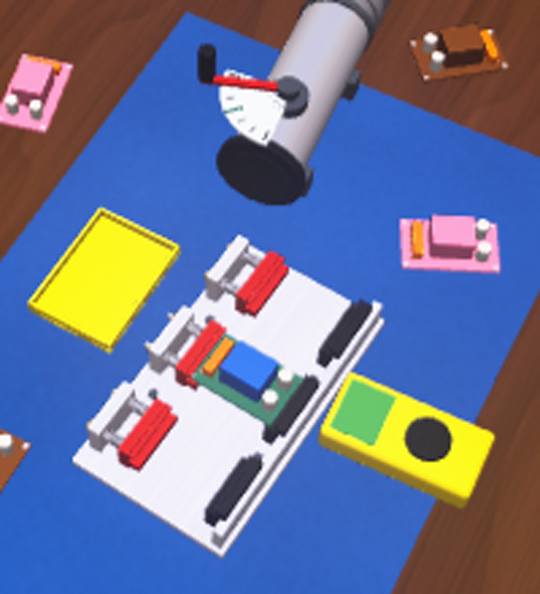

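The crops confirm the reading: three green boards with black blocks, the blue finished board clipped in the middle bay, empty bays left and right, and a damper lever nearly shut. One more measurement covers the holder and damper, plus the first move.

```bash
cat >> h.py <<'E'
def go(p,th,tilt=0,verbose=True):
    """shift/turn from measured pose to TCP p (m), tool x at yaw th deg, then tilt deg about tool y"""
    s=env.state(); R0=R.from_quat(s["tool_rot"])
    t=np.radians(th); Rt=R.from_matrix(np.array([[np.cos(t),np.sin(t),0],[np.sin(t),-np.cos(t),0],[0,0,-1]]))*R.from_euler("y",tilt,degrees=True)
    d=np.asarray(p)-s["tcp_pos"]; rv=(R0.inv()*Rt).as_rotvec()/.08
    print("t",round(s["time_s"],2),"tcp",(s["tcp_pos"]*1000).round(1),"yaw",np.degrees(np.arctan2(*R0.as_matrix()[[1,0],[0,0]])).round(1),"F",s["ft_force"].round(1),"open",round(s["opening"],3),"grip",round(s["grip_force"],1))
    print(" turn",rv.round(2)," shift now-axes",(R0.inv().apply(d)/.04).round(2)," after-turn axes",(Rt.inv().apply(d)/.04).round(2))
E
python3 - <<'E'
from h import *
T,S=look("top"),look("scene")
for im,k,a in((T,(245.3,256.8),(237.5,230.5)),(S,(336.7,157.8),(368.1,174.1))):
    print("knob",cast(im,k,.155)*1000,"axis",cast(im,a,.113)*1000)
    print("blue",*blobs(im,mask(im,(104,180,150),(116,255,255))&cv2.rectangle(np.zeros((480,640),np.uint8),(int(proj(im,[.6,.08,.07])[0,0])-22,int(proj(im,[.6,.08,.07])[0,1])-22),(int(proj(im,[.6,.08,.07])[0,0])+22,int(proj(im,[.6,.08,.07])[0,1])+22),255,-1),.0712,20))
    m=mask(im,(0,120,70),(8,255,255))|mask(im,(170,120,70),(180,255,255))
    print("red",*[b for b in blobs(im,m,.052,20) if 500<b[1]<620 and abs(b[2])<300],sep="\n")
    print("redlever",*[b for b in blobs(im,m,.107,8) if b[2]>240 and 350<b[1]<520],sep="\n")
    print("black",*[b for b in blobs(im,mask(im,(0,0,0),(180,255,60)),.052,20,3) if 600<b[1]<720 and -100<b[2]<250],sep="\n")
for z in(.23,): go([.435,-.2326,z],194)
E
```

```text
knob [[431.73658422 323.49052767]] axis [[510.02848215 354.35034445]]
blue
red
([362.0, 217.0], 562.3, -23.1, 62.9, 21.7, 85.2)
([330.0, 215.0], 565.0, 75.6, 60.1, 18.0, 85.2)
([299.0, 210.0], 579.2, 175.1, 60.9, 21.4, 84.6)
redlever
([242.0, 244.0], 470.9, 342.4, 62.0, 7.7, 21.7)
black
([365.0, 188.0], 654.7, -28.9, 59.5, 22.1, 87.3)
knob [[433.46572392 329.48921348]] axis [[520.18297132 352.44970353]]
blue ([352.0, 275.0], 618.1, 71.9, 42.4, 32.8, -4.5)
red
([314.0, 301.0], 565.1, -28.0, 70.9, 28.6, 85.7)
([333.0, 271.0], 564.8, 71.7, 75.1, 25.6, -85.2)
([356.0, 245.0], 582.2, 168.4, 75.1, 28.7, 85.1)
redlever
([351.0, 170.0], 469.5, 345.5, 65.5, 12.5, 19.8)
black
t 0.3 tcp [ 201.9 -511.5  404.4] yaw 21.5 F [0.4 0.7 0.5] open 0.999 grip 0.0
 turn [ 0.000e+00 -1.000e-02 -3.763e+01]  shift now-axes [ 7.98 -4.34  4.36]  after-turn axes [-7.34  5.36  4.36]
```

>>> jog_arm([
  [[0,0,-1],[0,0,0],1],
  [[0,0,-1],[0,0,0],1],
  [[0,0,-1],[0,0,0],1],
  [[0,0,-1],[0,0,0],1],
  [[0,0,-1],[0,0,0],1],
  [[0,0,-1],[0,0,0],1],
  [[0,0,-1],[0,0,0],1],
  [[0,0,-1],[0,0,0],1],
  [[0,0,-1],[0,0,0],1],
  [[0,0,-1],[0,0,0],1],
  [[0,0,-1],[0,0,0],1],
  [[0,0,-1],[0,0,0],1],
])

```text
time_s: 1.3
tcp_pos: [0.2019, -0.5116, 0.4046]
tool_rot: [0.784, 0.621, 0.0, -0.0]
ft_force: [-0.2, 0.2, -0.4]
opening: 1.001
grip_force: 0.0
```

>>> jog_arm([
  [[0,0,-1],[0,0,0],1],
  [[0,0,-1],[0,0,0],1],
  [[0,0,-1],[0,0,0],1],
  [[0,0,-1],[0,0,0],1],
  [[0,0,-1],[0,0,0],1],
  [[0,0,-1],[0,0,0],1],
  [[0,0,-1],[0,0,0],1],
  [[0,0,-1],[0,0,0],1],
  [[0,0,-1],[0,0,0],1],
  [[0,0,-1],[0,0,0],1],
  [[0,0,-1],[0,0,0],1],
  [[0,0,-1],[0,0,0],1],
])

```text
time_s: 2.3
tcp_pos: [0.2019, -0.5116, 0.4046]
tool_rot: [0.409, 0.913, 0.0, -0.0]
ft_force: [-0.2, -0.6, 0.3]
opening: 0.997
grip_force: 0.0
```

>>> jog_arm([
  [[0,0,-1],[0,0,0],1],
  [[0,0,-1],[0,0,0],1],
  [[0,0,-1],[0,0,0],1],
  [[0,0,-1],[0,0,0],1],
  [[0,0,-1],[0,0,0],1],
  [[0,0,-1],[0,0,0],1],
  [[0,0,-1],[0,0,0],1],
  [[0,0,-1],[0,0,0],1],
  [[0,0,-1],[0,0,0],1],
  [[0,0,-1],[0,0,0],1],
  [[0,0,-1],[0,0,0],1],
  [[0,0,-1],[0,0,0],1],
])

```text
time_s: 3.3
tcp_pos: [0.2018, -0.5116, 0.4046]
tool_rot: [-0.059, 0.998, 0.0, 0.0]
ft_force: [0.2, 0.0, 0.1]
opening: 1.001
grip_force: 0.0
```

```bash
python3 - <<'E'
from h import *
T,S=look("top"),look("scene")
for im in(T,S):
    u,v=proj(im,[.618,.072,.06])[0].astype(int); box=cv2.rectangle(np.zeros((480,640),np.uint8),(u-16,v-17),(u+16,v+17),255,-1)
    print(im["hsv"][v-1:v+2,u-1:u+2].tolist()[1])
    print("blue",blobs(im,mask(im,(98,150,120),(120,255,255))&box,.0712,10))
    print("green",blobs(im,mask(im,*GREEN)&cv2.rectangle(np.zeros((480,640),np.uint8),(u-45,v-45),(u+45,v+45),255,-1),.0432,60,9))
    print("greens",*blobs(im,mask(im,*GREEN),.0032,60,9)[:3],sep="\n")
    print("axis z.104",cast(im,[(237.5,230.5),(368.1,174.1)][im is S],.104)*1000,"mark",cast(im,[(253.3,243.5),(346.3,180.2)][im is S],.104)*1000)
go([.618,.0715,.27],175.2)
E
```

```text
[[107, 175, 232], [106, 172, 234], [106, 179, 232]]
blue [([332.0, 198.0], 616.8, 72.0, 43.3, 37.0, 0.8)]
green [([332.0, 198.0], 620.9, 72.5, 87.1, 57.5, -5.4)]
greens
([426.0, 258.0], 435.2, -234.0, 96.8, 58.3, 14.6)
([475.0, 227.0], 537.9, -388.2, 98.2, 59.2, -19.0)
([432.0, 202.0], 616.1, -249.1, 96.8, 58.4, 17.6)
axis z.104 [[510.44832633 355.74820802]] mark [[472.03838277 307.39302297]]
[[109, 190, 247], [109, 190, 247], [109, 190, 247]]
blue [([352.0, 277.0], 618.1, 67.5, 44.4, 42.7, -5.1)]
green [([351.0, 283.0], 617.1, 72.8, 89.0, 58.6, -5.7)]
greens
([224.0, 431.0], 536.7, -386.1, 98.8, 58.7, -19.1)
([286.0, 394.0], 615.3, -247.4, 98.8, 58.9, 16.8)
([227.0, 352.0], 434.5, -231.5, 99.2, 58.9, 13.8)
axis z.104 [[517.4105627  359.45823216]] mark [[474.72013681 310.93450711]]
t 3.4 tcp [ 201.9 -511.6  404.6] yaw -173.5 F [-0.3  0.2  0. ] open 1.002 grip 0.0
 turn [ 0.   -0.    2.47]  shift now-axes [-11.99  13.3    3.37]  after-turn axes [-9.15 15.4   3.37]
```

>>> jog_arm([
  [[0,0,0.83],[0,0,0],1],
  [[0,0,0.83],[0,0,0],1],
  [[0,0,0.82],[0,0,0],1],
  [[0,0,0],[-0.45,0.77,0.15],1],
  [[0,0,0],[-0.45,0.77,0.15],1],
  [[0,0,0],[-0.45,0.77,0.15],1],
  [[0,0,0],[-0.45,0.77,0.15],1],
  [[0,0,0],[-0.45,0.77,0.15],1],
  [[0,0,0],[-0.45,0.77,0.15],1],
  [[0,0,0],[-0.45,0.77,0.15],1],
  [[0,0,0],[-0.45,0.77,0.15],1],
  [[0,0,0],[-0.45,0.77,0.15],1],
])

```text
time_s: 4.4
tcp_pos: [0.3873, -0.2475, 0.3506]
tool_rot: [0.043, 0.999, -0.0, 0.0]
ft_force: [0.6, -0.7, 0.5]
opening: 1.0
grip_force: 0.0
```

>>> jog_arm([
  [[0,0,0],[-0.45,0.77,0.15],1],
  [[0,0,0],[-0.45,0.77,0.15],1],
  [[0,0,0],[-0.45,0.77,0.15],1],
  [[0,0,0],[-0.45,0.77,0.15],1],
  [[0,0,0],[-0.45,0.77,0.15],1],
  [[0,0,0],[-0.45,0.77,0.15],1],
  [[0,0,0],[-0.45,0.77,0.15],1],
  [[0,0,0],[-0.45,0.77,0.15],1],
  [[0,0,0],[-0.45,0.77,0.15],1],
  [[0,0,0],[-0.45,0.77,0.15],1],
  [[0,0,0],[-0.45,0.77,0.15],1],
  [[0,0,0],[0,0,0],1],
])

```text
time_s: 5.4
tcp_pos: [0.6147, 0.0766, 0.2833]
tool_rot: [0.04, 0.999, 0.001, 0.001]
ft_force: [-0.3, -1.1, -0.0]
opening: 1.002
grip_force: 0.0
```

```bash
python3 - <<'E'
from h import *
go([.6178,.072,.27],174.9)
im=look("scene"); u,v=proj(im,[.618,.072,.08])[0].astype(int)
cv2.imwrite("pics/a1.png",cv2.resize(im["pixels"][v-90:v+60,u-90:u+90,::-1],None,fx=3.5,fy=3.5))
E
```

```text
t 5.4 tcp [614.7  76.6 283.3] yaw 175.4 F [-0.3 -1.1 -0. ] open 1.002 grip 0.0
 turn [0.03 0.02 0.1 ]  shift now-axes [-0.09 -0.11  0.33]  after-turn axes [-0.09 -0.11  0.33]
```

View pics/a1.png

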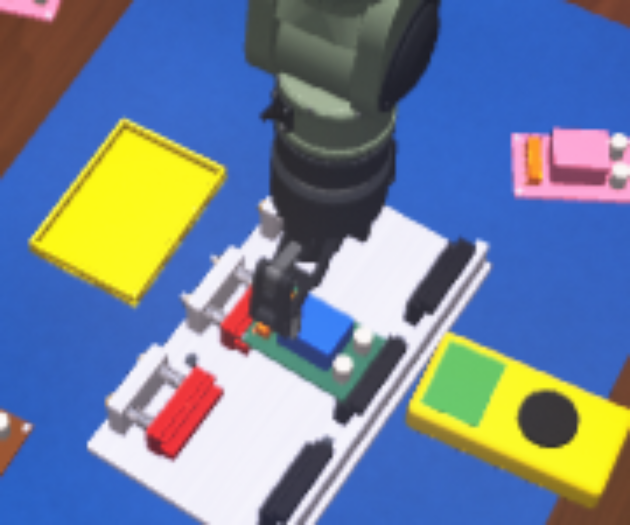

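The picture shows the gripper above the blue block (crop 320,330) with a finger either side. I'll go down and close on it.

>>> jog_arm([
  [[0,0,0.1],[-0.09,-0.11,0.4],1],
  [[0,0,0],[0,0,0.4],1],
  [[0,0,0],[0,0,0.4],1],
  [[0,0,0],[0,0,0.3],1],
  [[0,0,0],[0,0,0],1],
])

```text
time_s: 5.87
tcp_pos: [0.6139, 0.0664, 0.2221]
tool_rot: [0.047, 0.999, -0.0, -0.002]
ft_force: [-0.3, -0.6, 0.9]
opening: 1.005
grip_force: 0.0
```

>>> jog_arm([
  [[0,0,0],[0,0,0],0],
  [[0,0,0],[0,0,0],0],
  [[0,0,0],[0,0,0],0],
  [[0,0,0],[0,0,0],0],
  [[0,0,0],[0,0,0],0],
  [[0,0,0],[0,0,0],0],
  [[0,0,0],[0,0,0],0],
  [[0,0,0],[0,0,0],0],
])

```text
time_s: 6.53
tcp_pos: [0.6164, 0.0693, 0.227]
tool_rot: [0.045, 0.999, 0.003, 0.002]
ft_force: [-1.1, 8.1, 6.4]
opening: 0.407
grip_force: 60.6
```

>>> jog_arm([
  [[0,0,0],[0,0.1,-0.12],0],
  [[0,0,0],[0,0,0],0],
  [[0,0,0],[0,0,0],0],
])

```text
time_s: 6.78
tcp_pos: [0.6167, 0.0715, 0.2305]
tool_rot: [0.046, 0.999, 0.0, 0.001]
ft_force: [2.8, 0.7, 0.1]
opening: 0.405
grip_force: 60.9
```

```bash
python3 - <<'E'
from h import *
go([.6178,.072,.227],174.9)
print(R.from_quat(env.state()["tool_rot"]).as_matrix()[:,2].round(3))
E
```

```text
t 6.78 tcp [616.7  71.5 230.5] yaw 174.7 F [2.8 0.7 0.1] open 0.405 grip 60.9
 turn [ 0.01  0.03 -0.03]  shift now-axes [-0.03  0.01  0.09]  after-turn axes [-0.03  0.01  0.09]
[ 0.002  0.    -1.   ]
```

```bash
cat >> h.py <<'E'
BAY=dict(yaw=-5.2,p=np.array([617.3,72.0])); H=.1905
def tool(th,tilt):
    t=np.radians(th); return R.from_matrix(np.array([[np.cos(t),np.sin(t),0],[np.sin(t),-np.cos(t),0],[0,0,-1]]))*R.from_euler("y",tilt,degrees=True)
def bayxy(k): a=np.radians(BAY["yaw"]); return BAY["p"]+(k-1)*100*np.array([-np.sin(a),np.cos(a)])
def tcp_for(k,ex,ez,tilt,y=0,h=None,xo=0.):
    """TCP when the board's sprung-end bottom edge is at (ex,ez) mm in bay k, far end raised by tilt deg; xo: grip offset along board (mm)"""
    h=H if h is None else h; a=np.radians(BAY["yaw"]); f=np.radians(tilt); L=50+xo
    x=ex+L*np.cos(f)-h*1000*np.sin(f); z=40+ez+L*np.sin(f)+h*1000*np.cos(f)
    q=bayxy(k)+x*np.array([np.cos(a),np.sin(a)])+y*np.array([-np.sin(a),np.cos(a)])
    return np.r_[q,z]/1000, tool(BAY["yaw"]+180,-tilt)
def rows(start,wps):
    """start=(p,R); wps list of ((p,R),n): print per-row turn & shift (shift in axes before the row)"""
    p0,R0=start
    for (p1,R1),n in wps:
        rv=(R0.inv()*R1).as_rotvec()/n
        for i in range(n):
            Ri=R0*R.from_rotvec(rv*i); d=Ri.inv().apply(p1-p0)/n/.04
            print("[[%s],[%s]]"%(",".join("%.2f"%v for v in rv/.08),",".join("%.2f"%v for v in d)),end=" ")
        print(); p0,R0=p1,R1
def cur():
    s=env.state(); return s["tcp_pos"],R.from_quat(s["tool_rot"])
E
python3 - <<'E'
from h import *
s0=cur(); A=tcp_for(1,-50,0,0)
print(s0[0],A[0])
st=(s0[0],A[1])
B=tcp_for(1,-58,0,0);C=tcp_for(1,-58,.5,13);D=tcp_for(1,-32,7,13);E=tcp_for(1,-30,90,0)
off=s0[0]-A[0]
rows((A[0],A[1]),[(B,2),(C,6),(D,3),(E,6)])
E
```

```text
[0.61668587 0.07153582 0.23050534] [0.6173 0.072  0.2305]
[[0.00,0.00,0.00],[0.10,0.00,0.00]] [[0.00,0.00,0.00],[0.10,0.00,0.00]] 
[[0.00,-0.47,0.00],[0.18,0.00,-0.03]] [[0.00,-0.47,0.00],[0.18,0.00,-0.04]] [[0.00,-0.47,0.00],[0.18,0.00,-0.04]] [[0.00,-0.47,0.00],[0.18,0.00,-0.05]] [[0.00,-0.47,0.00],[0.18,0.00,-0.06]] [[0.00,-0.47,0.00],[0.18,0.00,-0.06]] 
[[0.00,0.00,0.00],[-0.22,0.00,-0.00]] [[0.00,0.00,0.00],[-0.22,0.00,-0.00]] [[0.00,0.00,0.00],[-0.22,0.00,-0.00]] 
[[0.00,0.47,0.00],[-0.26,-0.00,-0.27]] [[0.00,0.47,0.00],[-0.25,-0.00,-0.28]] [[0.00,0.47,0.00],[-0.24,-0.00,-0.29]] [[0.00,0.47,0.00],[-0.23,-0.00,-0.30]] [[0.00,0.47,0.00],[-0.22,-0.00,-0.30]] [[0.00,0.47,0.00],[-0.20,-0.00,-0.31]]
```

>>> jog_arm([
  [[0,0,0],[0.1,0,0],0],
  [[0,0,0],[0.1,0,0],0],
  [[0,0,0],[0,0,0],0],
  [[0,0,0],[0,0,0],0],
])

```text
time_s: 7.12
tcp_pos: [0.6095, 0.0718, 0.2304]
tool_rot: [0.046, 0.999, 0.0, 0.003]
ft_force: [6.1, 1.0, 0.2]
opening: 0.408
grip_force: 60.8
```

>>> jog_arm([
  [[0,-0.47,0],[0.18,0,-0.03],0],
  [[0,-0.47,0],[0.18,0,-0.04],0],
  [[0,-0.47,0],[0.18,0,-0.04],0],
  [[0,-0.47,0],[0.18,0,-0.05],0],
  [[0,-0.47,0],[0.18,0,-0.06],0],
  [[0,-0.47,0],[0.18,0,-0.06],0],
  [[0,0,0],[0,0,0],0],
])

```text
time_s: 7.7
tcp_pos: [0.5637, 0.0758, 0.2371]
tool_rot: [0.046, 0.992, -0.005, 0.115]
ft_force: [5.9, 0.9, -3.7]
opening: 0.406
grip_force: 60.9
```

```bash
python3 - <<'E'
from h import *
C=tcp_for(1,-58,.5,13); s=env.state(); print(s["tcp_pos"],C[0],(C[1].inv()*cur()[1]).as_rotvec().round(3),s["ft_force"].round(1),s["opening"],s["grip_force"])
im=look("scene"); u,v=proj(im,[.618,.072,.06])[0].astype(int)
cv2.imwrite("pics/a2.png",cv2.resize(im["pixels"][v-60:v+60,u-70:u+70,::-1],None,fx=4,fy=4))
E
```

```text
[0.56372472 0.07576735 0.23707689] [0.56537989 0.0767251  0.23736505] [ 0.001 -0.003  0.002] [ 5.9  0.9 -3.7] 0.40623495307010143 60.86499094963074
```

View pics/a2.png

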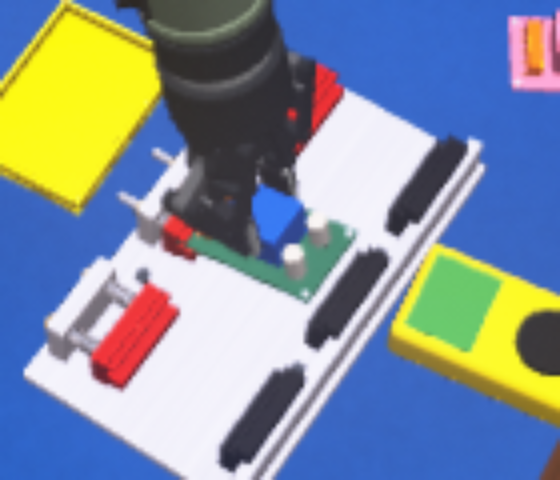

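The far end of the board stands clear above the black jaw (crop 320,290) and the near end is still in the red jaw. I'll pull it out and lift.

>>> jog_arm([
  [[0,0,0],[-0.22,0,0],0],
  [[0,0,0],[-0.22,0,0],0],
  [[0,0,0],[-0.22,0,0],0],
  [[0,0,0],[0,0,0],0],
])

```text
time_s: 8.08
tcp_pos: [0.5912, 0.0731, 0.2423]
tool_rot: [0.046, 0.993, -0.006, 0.112]
ft_force: [1.2, -0.0, -2.6]
opening: 0.405
grip_force: 63.7
```

>>> jog_arm([
  [[0,0.47,0],[-0.26,0,-0.27],0],
  [[0,0.47,0],[-0.25,0,-0.28],0],
  [[0,0.47,0],[-0.24,0,-0.29],0],
  [[0,0.47,0],[-0.23,0,-0.3],0],
  [[0,0.47,0],[-0.22,0,-0.3],0],
  [[0,0.47,0],[-0.2,0,-0.31],0],
  [[0,0,0],[0,0,-0.3],0],
  [[0,0,0],[0,0,0],0],
])

```text
time_s: 8.75
tcp_pos: [0.6379, 0.0691, 0.3345]
tool_rot: [0.046, 0.999, -0.0, 0.003]
ft_force: [0.7, -0.7, -2.2]
opening: 0.405
grip_force: 63.6
```

```bash
python3 - <<'E'
from h import *
for th in(88.6,268.6): go([.430,.1198,.3],th)
E
```

```text
t 8.75 tcp [637.9  69.1 334.5] yaw 174.7 F [ 0.7 -0.7 -2.2] open 0.405 grip 63.6
 turn [ 0.05  0.06 18.78]  shift now-axes [5.3  0.78 0.83]  after-turn axes [ 1.14 -5.23  0.86]
t 8.75 tcp [637.9  69.1 334.5] yaw 174.7 F [ 0.7 -0.7 -2.2] open 0.405 grip 63.6
 turn [ -0.06   0.05 -20.49]  shift now-axes [5.3  0.78 0.83]  after-turn axes [-1.14  5.23  0.86]
```

>>> jog_arm([
  [[0,0,0],[0.76,0.11,0],0],
  [[0,0,0],[0.76,0.11,0],0],
  [[0,0,0],[0.76,0.11,0],0],
  [[0,0,0],[0.76,0.11,0],0],
  [[0,0,0],[0.76,0.11,0],0],
  [[0,0,0],[0.76,0.11,0],0],
  [[0,0,0],[0.76,0.11,0],0],
  [[0,0,0.94],[0,0,0],0],
  [[0,0,0.94],[0,0,0],0],
  [[0,0,0.94],[0,0,0],0],
  [[0,0,0.94],[0,0,0],0],
  [[0,0,0.94],[0,0,0],0],
])

```text
time_s: 9.75
tcp_pos: [0.4265, 0.1196, 0.3314]
tool_rot: [0.234, 0.972, -0.0, 0.0]
ft_force: [0.4, -0.2, -2.6]
opening: 0.41
grip_force: 37.6
```

>>> jog_arm([
  [[0,0,0.94],[0,0,0],0],
  [[0,0,0.94],[0,0,0],0],
  [[0,0,0.94],[0,0,0],0],
  [[0,0,0.94],[0,0,0],0],
  [[0,0,0.94],[0,0,0],0],
  [[0,0,0.94],[0,0,0],0],
  [[0,0,0.94],[0,0,0],0],
  [[0,0,0.94],[0,0,0],0],
  [[0,0,0.94],[0,0,0],0],
  [[0,0,0.94],[0,0,0],0],
  [[0,0,0.94],[0,0,0],0],
  [[0,0,0.94],[0,0,0],0],
])

```text
time_s: 10.75
tcp_pos: [0.4266, 0.1196, 0.3313]
tool_rot: [0.634, 0.773, 0.0, 0.0]
ft_force: [-0.0, -0.2, -2.7]
opening: 0.403
grip_force: 66.4
```

>>> jog_arm([
  [[0,0,0.94],[0,0,0],0],
  [[0,0,0.94],[0,0,0],0],
  [[0,0,0.94],[0,0,0],0],
  [[0,0,0],[0,0,0],0],
])

```text
time_s: 11.08
tcp_pos: [0.4266, 0.1195, 0.3313]
tool_rot: [0.716, 0.698, 0.0, 0.0]
ft_force: [-0.9, 0.5, -2.1]
opening: 0.403
grip_force: 66.4
```

```bash
python3 - <<'E'
from h import *
go([.430,.1198,.195],88.6)
for n in("top","scene"):
    im=look(n); print(blobs(im,mask(im,*GREEN),.144,60,9)); print(blobs(im,mask(im,*GREEN),.0032,60,9))
E
```

```text
t 11.08 tcp [426.6 119.5 331.3] yaw 88.5 F [-0.9  0.5 -2.1] open 0.403 grip 66.4
 turn [ 0.01  0.   -0.03]  shift now-axes [0.01 0.08 3.41]  after-turn axes [0.01 0.08 3.41]
[([426.0, 258.0], 435.3, -206.4, 89.6, 53.5, 14.0), ([475.0, 227.0], 529.5, -348.5, 90.2, 54.4, -19.0), ([432.0, 202.0], 601.3, -220.7, 88.8, 53.5, 17.2)]
[([426.0, 258.0], 435.4, -233.6, 97.5, 58.2, 14.0), ([475.0, 227.0], 537.9, -388.2, 98.2, 59.2, -19.0), ([432.0, 202.0], 616.0, -249.0, 96.7, 58.2, 17.2)]
[([224.0, 431.0], 574.2, -400.1, 87.4, 51.9, -19.1), ([286.0, 394.0], 643.6, -277.6, 87.1, 51.9, 17.0), ([227.0, 352.0], 483.9, -263.5, 87.8, 52.4, 14.4), ([295.0, 219.0], 426.7, 118.2, 92.6, 59.6, 88.3), ([32.0, 85.0], -530.3, 159.6, 234.4, 80.1, 87.3)]
[([224.0, 431.0], 536.7, -386.1, 98.8, 58.7, -19.1), ([286.0, 394.0], 615.2, -247.5, 98.6, 58.7, 17.0), ([227.0, 352.0], 434.5, -231.6, 99.4, 59.3, 14.4), ([295.0, 219.0], 369.9, 200.3, 104.7, 67.4, 88.3), ([32.0, 85.0], -712.8, 247.1, 265.2, 90.6, 87.3)]
```

>>> jog_arm([
  [[0,0,0],[0,0.08,0.6],0],
  [[0,0,0],[0,0,0.6],0],
  [[0,0,0],[0,0,0.6],0],
  [[0,0,0],[0,0,0.5],0],
  [[0,0,0],[0,0,0.4],0],
  [[0,0,0],[0,0,0.3],0],
  [[0,0,0],[0,0,0.2],0],
  [[0,0,0],[0,0,0.1],0],
  [[0,0,0],[0,0,0],0],
])

```text
time_s: 11.93
tcp_pos: [0.4299, 0.1195, 0.1989]
tool_rot: [0.716, 0.698, -0.0, -0.0]
ft_force: [-0.7, -1.3, -2.9]
opening: 0.402
grip_force: 66.4
```

>>> jog_arm([
  [[0,0,0],[0,0,0.06],0],
  [[0,0,0],[0,0,0],0],
])

```text
time_s: 12.1
tcp_pos: [0.4304, 0.1196, 0.1974]
tool_rot: [0.716, 0.698, 0.0, 0.0]
ft_force: [0.6, -0.8, -2.0]
opening: 0.405
grip_force: 66.4
```

>>> jog_arm([
  [[0,0,0],[0,0,0.06],0],
  [[0,0,0],[0,0,0.04],0],
  [[0,0,0],[0,0,0],0],
])

```text
time_s: 12.35
tcp_pos: [0.43, 0.1196, 0.193]
tool_rot: [0.716, 0.698, 0.0, 0.0]
ft_force: [-0.8, 0.8, -2.9]
opening: 0.404
grip_force: 66.4
```

>>> jog_arm([
  [[0,0,0],[0,0,0.04],0],
  [[0,0,0],[0,0,0],0],
])

```text
time_s: 12.52
tcp_pos: [0.4302, 0.1195, 0.1914]
tool_rot: [0.716, 0.698, 0.0, 0.0]
ft_force: [0.5, -1.1, -0.6]
opening: 0.401
grip_force: 66.7
```

>>> jog_arm([
  [[0,0,0],[0,0,0],0.52],
  [[0,0,0],[0,0,0],0.52],
  [[0,0,0],[0,0,0],0.52],
  [[0,0,0],[0,0,-0.3],0.52],
  [[0,0,0],[0,0,-0.6],0.52],
  [[0,0,0],[0,0,-0.8],0.6],
  [[0,0,0],[0,0,-0.8],1],
  [[0,0,0],[0,0,-0.8],1],
  [[0,0,0],[0,0,0],1],
])

```text
time_s: 13.27
tcp_pos: [0.4323, 0.1199, 0.329]
tool_rot: [0.716, 0.698, 0.004, 0.003]
ft_force: [0.6, 0.4, 0.4]
opening: 0.979
grip_force: 0.0
```

```bash
python3 - <<'E'
from h import *
S=look("scene");T=look("top")
print(blobs(S,mask(S,*GREEN),.0045,60,9))
print(blobs(T,mask(T,*GREEN),.0032,60,9))
go([.4326,.3265,.30],201)
go([.4326,.3265,.30],111)
E
```

```text
[([224.0, 431.0], 537.1, -386.2, 98.7, 58.6, -19.1), ([286.0, 394.0], 615.5, -247.7, 98.5, 58.6, 17.0), ([227.0, 352.0], 435.0, -232.0, 99.0, 59.2, 13.7), ([299.0, 248.0], 430.9, 120.2, 97.2, 57.4, 88.5), ([32.0, 85.0], -711.1, 246.3, 264.9, 90.5, 87.3)]
[([426.0, 258.0], 435.2, -234.0, 96.8, 58.3, 14.6), ([475.0, 227.0], 537.9, -388.2, 98.2, 59.2, -19.0), ([432.0, 202.0], 616.2, -249.0, 97.0, 58.4, 16.9)]
t 13.37 tcp [430.7 119.6 324.7] yaw 88.5 F [0.5 0.3 0.3] open 1.002 grip 0.0
 turn [  0.04   0.04 -24.53]  shift now-axes [ 5.17 -0.08  0.62]  after-turn axes [-1.9   4.81  0.62]
t 13.37 tcp [430.7 119.6 324.7] yaw 88.5 F [0.5 0.3 0.3] open 1.002 grip 0.0
 turn [ 0.05  0.   -4.9 ]  shift now-axes [ 5.17 -0.08  0.62]  after-turn axes [4.81 1.9  0.62]
```

>>> jog_arm([
  [[0,0,0],[0.3,0,-0.6],1],
  [[0,0,0],[0.7,0,0],1],
  [[0,0,0],[0.8,-0.02,0],1],
  [[0,0,0],[0.8,-0.02,0],1],
  [[0,0,0],[0.8,-0.02,0],1],
  [[0,0,0],[0.8,-0.02,0],1],
  [[0,0,0],[0.67,0,0],1],
  [[0,0,0],[0.3,0,0],1],
  [[0,0,0],[0,0,0],1],
  [[0,0,0],[0,0,0],1],
])

```text
time_s: 14.2
tcp_pos: [0.4315, 0.3262, 0.3459]
tool_rot: [0.716, 0.698, -0.002, -0.0]
ft_force: [0.1, 0.4, -0.1]
opening: 1.003
grip_force: 0.0
```

```bash
python3 - <<'E'
from h import *
go([.4326,.3265,.313],88.5)
im=look("scene"); u,v=proj(im,[.433,.327,.16])[0].astype(int)
cv2.imwrite("pics/d1.png",cv2.resize(im["pixels"][v-60:v+60,u-60:u+80,::-1],None,fx=4,fy=4))
E
```

```text
t 14.2 tcp [431.5 326.2 345.9] yaw 88.6 F [ 0.1  0.4 -0.1] open 1.003 grip 0.0
 turn [-0.03  0.03  0.02]  shift now-axes [0.01 0.03 0.82]  after-turn axes [0.01 0.03 0.82]
```

View pics/d1.png

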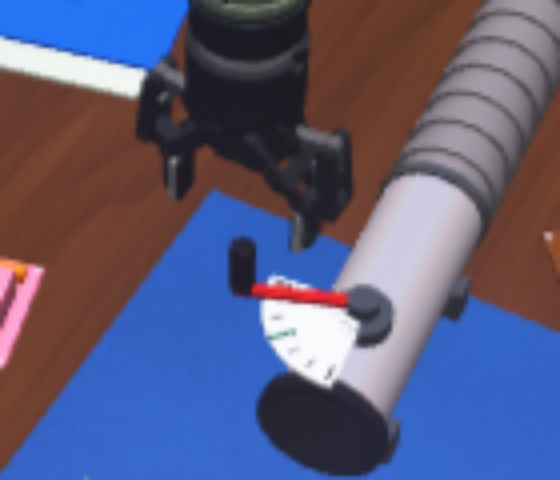

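The knob (crop 240,245) lies centred below and between the open fingers. I'll lower and grip it.

>>> jog_arm([
  [[0,0,0],[0,0.02,0.4],1],
  [[0,0,0],[0,0,0.4],1],
  [[0,0,0],[0,0,0],0.2],
  [[0,0,0],[0,0,0],0],
  [[0,0,0],[0,0,0],0],
  [[0,0,0],[0,0,0],0],
  [[0,0,0],[0,0,0],0],
  [[0,0,0],[0,0,0],0],
  [[0,0,0],[0,0,0],0],
  [[0,0,0],[0,0,0],0],
  [[0,0,0],[0,0,0],0],
])

```text
time_s: 15.17
tcp_pos: [0.4319, 0.3262, 0.3163]
tool_rot: [0.716, 0.698, -0.001, -0.001]
ft_force: [-5.7, -1.9, 6.8]
opening: 0.176
grip_force: 58.5
```

```bash
python3 - <<'E'
from h import *
go([.4577,.2916,.313],88.5)
ax=np.array([512,357.]);p=env.state()["tcp_pos"][:2]*1000; d=p-ax;print(np.hypot(*d),np.degrees(np.arctan2(-d[1],-d[0])))
E
```

```text
t 15.17 tcp [431.9 326.2 316.3] yaw 88.6 F [-5.7 -1.9  6.8] open 0.176 grip 58.5
 turn [-0.02  0.    0.01]  shift now-axes [-0.85  0.67  0.08]  after-turn axes [-0.85  0.67  0.08]
85.80565658935643 21.05878746764725
```

>>> jog_arm([
  [[0,0,0],[0,0,-0.1],0],
  [[0,0,0],[-0.16,0.1,0],0],
  [[0,0,0],[-0.16,0.1,0],0],
  [[0,0,0],[-0.15,0.11,0],0],
  [[0,0,0],[-0.15,0.11,0],0],
  [[0,0,0],[-0.12,0.13,0],0],
  [[0,0,0],[-0.12,0.13,0],0],
  [[0,0,0],[0,0,0],0],
  [[0,0,0],[0,0,0],0],
])

```text
time_s: 15.92
tcp_pos: [0.4567, 0.2893, 0.3168]
tool_rot: [0.716, 0.698, -0.005, -0.001]
ft_force: [-9.1, -6.9, -7.1]
opening: 0.172
grip_force: 61.4
```

```bash
python3 - <<'E'
from h import *
go([.4577,.2916,.313],88.5)
ax=np.array([512,357.]);p=env.state()["tcp_pos"][:2]*1000; d=p-ax;print(np.hypot(*d),np.degrees(np.arctan2(-d[1],-d[0])))
E
```

```text
t 15.92 tcp [456.7 289.3 316.8] yaw 88.5 F [-9.1 -6.9 -7.1] open 0.172 grip 61.4
 turn [-0.11  0.08  0.01]  shift now-axes [0.06 0.02 0.1 ]  after-turn axes [0.06 0.02 0.1 ]
87.41411225671675 50.75641039098348
```

>>> jog_arm([
  [[0,0,0],[0,0,0.05],0.5],
  [[0,0,0],[0,0,0],1],
  [[0,0,0],[0,0,0],1],
  [[0,0,0],[0,0,0],1],
  [[0,0,0],[0,0,-0.6],1],
  [[0,0,0],[0,0,-0.8],1],
  [[0,0,0],[-0.9,0,0],1],
  [[0,0,0],[-1,0,0],1],
  [[0,0,0],[-1,0,0],1],
  [[0,0,0],[0,0,0],1],
])

```text
time_s: 16.75
tcp_pos: [0.4563, 0.1707, 0.3743]
tool_rot: [0.718, 0.696, -0.0, 0.002]
ft_force: [0.2, 0.3, 0.3]
opening: 0.999
grip_force: 0.0
```

```bash
python3 - <<'E'
from h import *
for n in("top","scene"):
    im=look(n)
    m=mask(im,(0,120,70),(8,255,255))|mask(im,(170,120,70),(180,255,255))
    print("lever",*[b for b in blobs(im,m,.107,8) if b[2]>200 and 350<b[1]<540],sep="\n")
    u,v=proj(im,[.49,.33,.1])[0].astype(int)
    cv2.imwrite(f"pics/d2{n}.png",cv2.resize(im["pixels"][v-35:v+35,u-45:u+45,::-1],None,fx=4.4,fy=4.4))
a=cv2.imread("pics/d2top.png");b=cv2.imread("pics/d2scene.png");cv2.imwrite("pics/d2.png",np.hstack([a,b]))
go([.435,-.2326,.27],194.2)
E
```

```text
lever
([248.0, 239.0], 484.7, 325.2, 57.8, 6.0, 49.0)
lever
([354.0, 176.0], 485.9, 331.9, 54.6, 11.8, 48.5)
([355.0, 134.0], 413.2, 464.1, 131.8, 123.6, -83.7)
t 16.85 tcp [456.8 174.1 374.3] yaw 88.4 F [-0.4  0.5  0.6] open 1.0 grip 0.0
 turn [ 3.000e-02  2.000e-02 -2.309e+01]  shift now-axes [-10.18  -0.26   2.6 ]  after-turn axes [ 3.02 -9.72  2.61]
```

View pics/d2.png

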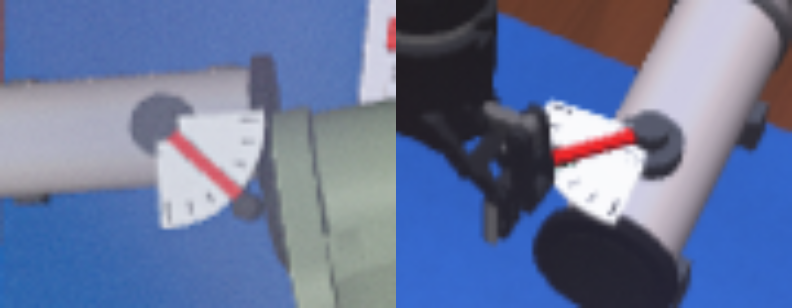

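Damper: the lever now lies over the 45° mark, with three dark marks visible either side and its direction about 49° (43–45° on the quadrant). Next is the first fresh board, A.

```bash
python3 - <<'E'
from h import *
p,Q=cur(); rows((p,Q),[((np.array([.435,-.2328,.25]),tool(194.2,0)),24)])
E
```

```text
[[0.00,0.00,-0.96],[-0.42,-0.01,0.13]] [[0.00,0.00,-0.96],[-0.42,-0.04,0.13]] [[0.00,0.00,-0.96],[-0.42,-0.08,0.13]] [[0.00,0.00,-0.96],[-0.41,-0.11,0.13]] [[0.00,0.00,-0.96],[-0.40,-0.14,0.13]] [[0.00,0.00,-0.96],[-0.39,-0.17,0.13]] [[0.00,0.00,-0.96],[-0.38,-0.20,0.13]] [[0.00,0.00,-0.96],[-0.36,-0.23,0.13]] [[0.00,0.00,-0.96],[-0.34,-0.25,0.13]] [[0.00,0.00,-0.96],[-0.32,-0.28,0.13]] [[0.00,0.00,-0.96],[-0.30,-0.30,0.13]] [[0.00,0.00,-0.96],[-0.27,-0.33,0.13]] [[0.00,0.00,-0.96],[-0.25,-0.35,0.13]] [[0.00,0.00,-0.96],[-0.22,-0.36,0.13]] [[0.00,0.00,-0.96],[-0.19,-0.38,0.13]] [[0.00,0.00,-0.96],[-0.16,-0.39,0.13]] [[0.00,0.00,-0.96],[-0.13,-0.40,0.13]] [[0.00,0.00,-0.96],[-0.10,-0.41,0.13]] [[0.00,0.00,-0.96],[-0.07,-0.42,0.13]] [[0.00,0.00,-0.96],[-0.04,-0.42,0.13]] [[0.00,0.00,-0.96],[-0.00,-0.42,0.13]] [[0.00,0.00,-0.96],[0.03,-0.42,0.13]] [[0.00,0.00,-0.96],[0.06,-0.42,0.13]] [[0.00,0.00,-0.96],[0.09,-0.41,0.13]]
```

>>> jog_arm([
  [[0,0,-0.96],[-0.42,-0.01,0.13],1],
  [[0,0,-0.96],[-0.42,-0.04,0.13],1],
  [[0,0,-0.96],[-0.42,-0.08,0.13],1],
  [[0,0,-0.96],[-0.41,-0.11,0.13],1],
  [[0,0,-0.96],[-0.4,-0.14,0.13],1],
  [[0,0,-0.96],[-0.39,-0.17,0.13],1],
  [[0,0,-0.96],[-0.38,-0.2,0.13],1],
  [[0,0,-0.96],[-0.36,-0.23,0.13],1],
  [[0,0,-0.96],[-0.34,-0.25,0.13],1],
  [[0,0,-0.96],[-0.32,-0.28,0.13],1],
  [[0,0,-0.96],[-0.3,-0.3,0.13],1],
  [[0,0,-0.96],[-0.27,-0.33,0.13],1],
])

```text
time_s: 17.85
tcp_pos: [0.4465, -0.0281, 0.3112]
tool_rot: [0.328, 0.945, 0.0, 0.001]
ft_force: [0.5, -0.9, -1.0]
opening: 0.998
grip_force: 0.0
```

>>> jog_arm([
  [[0,0,-0.96],[-0.25,-0.35,0.13],1],
  [[0,0,-0.96],[-0.22,-0.36,0.13],1],
  [[0,0,-0.96],[-0.19,-0.38,0.13],1],
  [[0,0,-0.96],[-0.16,-0.39,0.13],1],
  [[0,0,-0.96],[-0.13,-0.4,0.13],1],
  [[0,0,-0.96],[-0.1,-0.41,0.13],1],
  [[0,0,-0.96],[-0.07,-0.42,0.13],1],
  [[0,0,-0.96],[-0.04,-0.42,0.13],1],
  [[0,0,-0.96],[0,-0.42,0.13],1],
  [[0,0,-0.96],[0.03,-0.42,0.13],1],
  [[0,0,-0.96],[0.06,-0.42,0.13],1],
  [[0,0,-0.96],[0.09,-0.41,0.13],1],
])

```text
time_s: 18.85
tcp_pos: [0.4364, -0.2313, 0.2486]
tool_rot: [-0.126, 0.992, -0.0, 0.001]
ft_force: [-0.7, -0.3, 0.3]
opening: 1.002
grip_force: 0.0
```

>>> jog_arm([
  [[0,0,0],[0,0,0],1],
  [[0,0,0],[0,0,0],1],
])

```text
time_s: 19.02
tcp_pos: [0.436, -0.2309, 0.2485]
tool_rot: [-0.123, 0.992, 0.0, 0.0]
ft_force: [0.0, 0.5, 0.5]
opening: 1.0
grip_force: 0.0
```

```bash
python3 - <<'E'
from h import *
for n in("top","scene"):
    im=look(n); print(n,*blobs(im,mask(im,*GREEN),.0032,60,9),sep="\n")
go([.435,-.2328,.1905],194.2)
E
```

```text
top
([316.0, 258.0], 432.0, 119.3, 96.8, 55.9, 88.6)
([424.0, 258.0], 435.2, -234.0, 96.8, 58.3, 14.6)
([476.0, 226.0], 541.4, -389.5, 91.2, 58.7, -18.1)
([432.0, 202.0], 616.2, -249.0, 97.1, 58.2, 17.2)
scene
([224.0, 431.0], 536.7, -386.1, 98.8, 58.7, -19.1)
([286.0, 394.0], 615.3, -247.4, 98.8, 58.7, 17.0)
([231.0, 351.0], 438.2, -230.5, 91.5, 58.8, 13.8)
([299.0, 248.0], 430.4, 120.9, 97.3, 57.5, 88.5)
([32.0, 85.0], -712.8, 247.1, 265.2, 90.6, 87.3)
t 19.12 tcp [ 435.6 -230.   248.7] yaw -165.8 F [1.3 0.4 0.9] open 1.004 grip 0.0
 turn [ 0.01  0.   -0.01]  shift now-axes [ 0.03 -0.06  1.45]  after-turn axes [ 0.03 -0.06  1.45]
```

>>> jog_arm([
  [[0,0,0],[0.03,-0.06,0.5],1],
  [[0,0,0],[0,0,0.5],1],
  [[0,0,0],[0,0,0.3],1],
  [[0,0,0],[0,0,0.15],1],
  [[0,0,0],[0,0,0],1],
  [[0,0,0],[0,0,0],0],
  [[0,0,0],[0,0,0],0],
  [[0,0,0],[0,0,0],0],
  [[0,0,0],[0,0,0],0],
  [[0,0,0],[0,0,0],0],
  [[0,0,0],[0,0,0],0],
  [[0,0,0],[0,0,0],0],
])

```text
time_s: 20.12
tcp_pos: [0.4349, -0.2338, 0.1916]
tool_rot: [-0.123, 0.992, -0.0, 0.001]
ft_force: [-0.7, 1.1, 5.9]
opening: 0.403
grip_force: 60.4
```

>>> jog_arm([
  [[0,0,0],[0,0,0],0],
  [[0,0,0],[0,0,0],0],
])

```text
time_s: 20.28
tcp_pos: [0.4349, -0.2338, 0.1916]
tool_rot: [-0.123, 0.992, -0.0, 0.001]
ft_force: [-0.3, 2.0, 5.8]
opening: 0.403
grip_force: 60.4
```

```bash
python3 - <<'E'
from h import *
go([.435,-.2328,.1905],194.2)
p,Q=cur(); a=tcp_for(0,-30,90,13); rows((p,Q),[((p+np.array([0,0,.13]),Q),4),(a,12)])
E
```

```text
t 20.28 tcp [ 434.9 -233.8  191.6] yaw -165.9 F [-0.3  2.   5.8] open 0.403 grip 60.4
 turn [-0.01  0.02 -0.01]  shift now-axes [-0.01  0.02  0.03]  after-turn axes [-0.01  0.02  0.03]
[[0.00,0.00,0.00],[-0.00,-0.00,-0.81]] [[0.00,0.00,0.00],[-0.00,-0.00,-0.81]] [[0.00,0.00,0.00],[-0.00,-0.00,-0.81]] [[0.00,0.00,0.00],[-0.00,-0.00,-0.81]] 
[[0.04,-0.23,0.35],[-0.41,0.34,-0.01]] [[0.04,-0.23,0.35],[-0.40,0.36,-0.00]] [[0.04,-0.23,0.35],[-0.39,0.37,0.00]] [[0.04,-0.23,0.35],[-0.38,0.38,0.01]] [[0.04,-0.23,0.35],[-0.37,0.39,0.01]] [[0.04,-0.23,0.35],[-0.36,0.40,0.02]] [[0.04,-0.23,0.35],[-0.34,0.41,0.02]] [[0.04,-0.23,0.35],[-0.33,0.42,0.03]] [[0.04,-0.23,0.35],[-0.32,0.43,0.03]] [[0.04,-0.23,0.35],[-0.31,0.44,0.04]] [[0.04,-0.23,0.35],[-0.29,0.44,0.04]] [[0.04,-0.23,0.35],[-0.28,0.45,0.05]]
```

>>> jog_arm([
  [[0,0,0],[0,0,-0.8],0],
  [[0,0,0],[0,0,-0.8],0],
  [[0,0,0],[0,0,-0.8],0],
  [[0,0,0],[0,0,-0.8],0],
  [[0.04,-0.23,0.35],[-0.41,0.34,0],0],
  [[0.04,-0.23,0.35],[-0.4,0.36,0],0],
  [[0.04,-0.23,0.35],[-0.39,0.37,0],0],
  [[0.04,-0.23,0.35],[-0.38,0.38,0.01],0],
  [[0.04,-0.23,0.35],[-0.37,0.39,0.01],0],
  [[0.04,-0.23,0.35],[-0.36,0.4,0.02],0],
  [[0.04,-0.23,0.35],[-0.34,0.41,0.02],0],
  [[0.04,-0.23,0.35],[-0.33,0.42,0.03],0],
])

```text
time_s: 21.28
tcp_pos: [0.5347, -0.0932, 0.3216]
tool_rot: [-0.01, 0.997, -0.004, 0.075]
ft_force: [0.4, -0.1, -1.8]
opening: 0.402
grip_force: 61.0
```

>>> jog_arm([
  [[0.04,-0.23,0.35],[-0.32,0.43,0.03],0],
  [[0.04,-0.23,0.35],[-0.31,0.44,0.04],0],
  [[0.04,-0.23,0.35],[-0.29,0.44,0.04],0],
  [[0.04,-0.23,0.35],[-0.28,0.45,0.05],0],
  [[0,0,0],[0,0,0],0],
  [[0,0,0],[0,0,0],0],
])

```text
time_s: 21.78
tcp_pos: [0.5841, -0.0239, 0.323]
tool_rot: [0.044, 0.993, -0.005, 0.111]
ft_force: [0.5, -0.7, -2.8]
opening: 0.404
grip_force: 61.0
```

```bash
python3 - <<'E'
from h import *
im=look("scene"); p,Q=cur(); O=p+Q.apply([0,0,.1916-.0032])
print("pred board centre",O.round(4)); print(blobs(im,mask(im,*GREEN)&cv2.rectangle(np.zeros((480,640),np.uint8),(270,180),(420,345),255,-1),O[2],60,9))
print("yaw err",(tool(BAY["yaw"]+180,-13).inv()*Q).as_rotvec())
g=lambda ex,ez,t:tcp_for(0,ex,ez,t,h=.1916)
rows((p,Q),[(g(-30,30,12),4),(g(-34,7,12),3)])
print("then"); rows(g(-34,7,12),[(g(-44,2.5,12),3),(g(-56.5,.5,12),4),(g(-57,0,2),8)])
E
```

```text
pred board centre [ 0.625  -0.0285  0.1391]
[([338.0, 301.0], 626.8, -27.7, 96.3, 57.8, 0.4), ([293.0, 252.0], 478.2, 25.6, 50.6, 36.2, -0.4)]
yaw err [ 0.00092176  0.00538506 -0.00129972]
[[-0.00,0.04,0.00],[0.05,-0.00,0.34]] [[-0.00,0.04,0.00],[0.05,-0.00,0.34]] [[-0.00,0.04,0.00],[0.05,-0.00,0.34]] [[-0.00,0.04,0.00],[0.05,-0.01,0.34]] 
[[0.00,0.00,0.00],[0.07,0.00,0.18]] [[0.00,0.00,0.00],[0.07,0.00,0.18]] [[0.00,0.00,0.00],[0.07,0.00,0.18]] 
then
[[0.00,0.00,0.00],[0.09,0.00,0.02]] [[0.00,0.00,0.00],[0.09,0.00,0.02]] [[0.00,0.00,0.00],[0.09,0.00,0.02]] 
[[0.00,0.00,0.00],[0.08,-0.00,-0.00]] [[0.00,0.00,0.00],[0.08,-0.00,-0.00]] [[0.00,0.00,0.00],[0.08,-0.00,-0.00]] [[0.00,0.00,0.00],[0.08,-0.00,-0.00]] 
[[0.00,0.27,0.00],[-0.10,0.00,0.04]] [[0.00,0.27,0.00],[-0.10,0.00,0.04]] [[0.00,0.27,0.00],[-0.10,0.00,0.03]] [[0.00,0.27,0.00],[-0.10,0.00,0.03]] [[0.00,0.27,0.00],[-0.10,0.00,0.03]] [[0.00,0.27,0.00],[-0.10,0.00,0.03]] [[0.00,0.27,0.00],[-0.10,0.00,0.02]] [[0.00,0.27,0.00],[-0.10,0.00,0.02]]
```

>>> jog_arm([
  [[0,0.04,0],[0.05,0,0.34],0],
  [[0,0.04,0],[0.05,0,0.34],0],
  [[0,0.04,0],[0.05,0,0.34],0],
  [[0,0.04,0],[0.05,0,0.34],0],
  [[0,0,0],[0.05,0,0.18],0],
  [[0,0,0],[0.05,0,0.18],0],
  [[0,0,0],[0.05,0,0.18],0],
  [[0,0,0],[0,0,0],0],
  [[0,0,0],[0,0,0],0],
])

```text
time_s: 22.58
tcp_pos: [0.5867, -0.0252, 0.2458]
tool_rot: [0.045, 0.993, -0.005, 0.105]
ft_force: [-0.9, 0.7, -1.0]
opening: 0.401
grip_force: 61.0
```

```bash
python3 - <<'E'
from h import *
p,Q=cur(); print(p,env.state()["ft_force"].round(1))
g=lambda ex,ez,t:tcp_for(0,ex,ez,t,h=.1916)
rows((p,Q),[(g(-34,1.5,12),2)])
rows(g(-34,1.5,12),[(g(-45,1.5,12),2)])
im=look("scene"); u,v=proj(im,[.61,-.028,.06])[0].astype(int)
cv2.imwrite("pics/b1.png",cv2.resize(im["pixels"][v-50:v+50,u-60:u+60,::-1],None,fx=5,fy=5,interpolation=cv2.INTER_CUBIC))
E
```

```text
[ 0.58665156 -0.02516805  0.24581023] [-0.9  0.7 -1. ]
[[-0.00,0.00,0.00],[0.06,-0.01,0.07]] [[-0.00,0.00,0.00],[0.06,-0.01,0.07]] 
[[0.00,0.00,0.00],[0.13,0.00,-0.03]] [[0.00,0.00,0.00],[0.13,0.00,-0.03]]
```

View pics/b1.png

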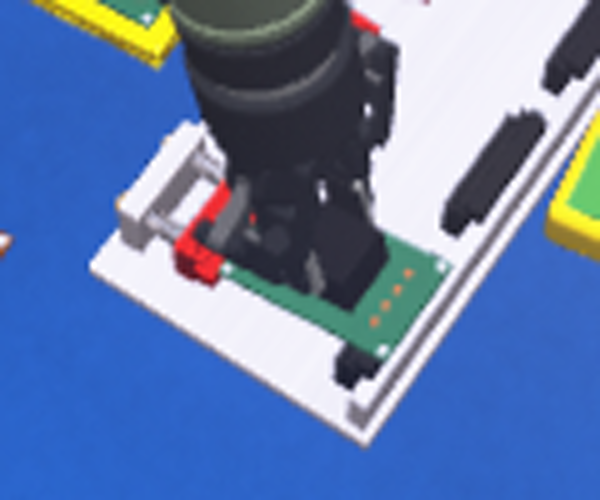

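The board's near end (crop 225,270) is right at the mouth of the red jaw, with the far end over the black jaw. I'll lower it and slide in.

>>> jog_arm([
  [[0,0,0],[0.06,-0.01,0.07],0],
  [[0,0,0],[0.06,-0.01,0.07],0],
  [[0,0,0],[0,0,0],0],
  [[0,0,0],[0,0,0],0],
])

```text
time_s: 22.97
tcp_pos: [0.583, -0.0254, 0.2394]
tool_rot: [0.045, 0.993, -0.005, 0.105]
ft_force: [0.9, -0.7, -1.8]
opening: 0.402
grip_force: 61.0
```

>>> jog_arm([
  [[0,0,0],[0.13,0,-0.03],0],
  [[0,0,0],[0.13,0,-0.03],0],
  [[0,0,0],[0,0,0],0],
  [[0,0,0],[0,0,0],0],
])

```text
time_s: 23.3
tcp_pos: [0.5725, -0.0245, 0.24]
tool_rot: [0.045, 0.993, -0.005, 0.105]
ft_force: [0.5, 0.6, -1.7]
opening: 0.4
grip_force: 61.0
```

```bash
python3 - <<'E'
from h import *
p,Q=cur(); print(p,env.state()["ft_force"].round(1),env.state()["wrist_torque"].round(2))
g=lambda ex,ez,t:tcp_for(0,ex,ez,t,h=.1916)
print(g(-45,1.5,12)[0])
rows((p,Q),[(g(-57,1,12),3)])
E
```

```text
[ 0.57254573 -0.02452466  0.23998833] [ 0.5  0.6 -1.7] [-0.    0.28  0.  ]
[ 0.57245611 -0.02433215  0.23930866]
[[-0.00,0.01,0.00],[0.10,0.00,-0.01]] [[-0.00,0.01,0.00],[0.10,0.00,-0.01]] [[-0.00,0.01,0.00],[0.10,0.00,-0.01]]
```

>>> jog_arm([
  [[0,0,0],[0.1,0,-0.01],0],
  [[0,0,0],[0.1,0,-0.01],0],
  [[0,0,0],[0.1,0,0],0],
  [[0,0,0],[0.02,0,0],0],
  [[0,0,0],[0,0,0],0],
  [[0,0,0],[0,0,0],0],
])

```text
time_s: 23.8
tcp_pos: [0.5615, -0.0236, 0.239]
tool_rot: [0.045, 0.993, -0.005, 0.107]
ft_force: [6.0, 0.5, 0.3]
opening: 0.403
grip_force: 61.1
```

```bash
python3 - <<'E'
from h import *
p,Q=cur(); print(p,env.state()["ft_force"].round(1),env.state()["wrist_torque"].round(2))
g=lambda ex,ez,t:tcp_for(0,ex,ez,t,h=.1916)
a=np.radians(-5.2); d=p-g(-57,1,12)[0]; print("err along x",(d[:2]@[np.cos(a),np.sin(a)])*1000,"z",d[2]*1000)
rows((p,Q),[(g(-57.5,.5,4),6),(g(-57.5,0,0),3)])
im=look("scene"); u,v=proj(im,[.61,-.028,.06])[0].astype(int)
cv2.imwrite("pics/b2.png",cv2.resize(im["pixels"][v-50:v+50,u-60:u+60,::-1],None,fx=5,fy=5,interpolation=cv2.INTER_CUBIC))
E
```

```text
[ 0.56145423 -0.02360006  0.23896565] [6.  0.5 0.3] [-0.12 -1.09  0.05]
err along x 0.9770538414167905 z 0.1569853139328503
[[-0.00,0.30,0.00],[-0.10,0.00,0.04]] [[-0.00,0.30,0.00],[-0.10,0.00,0.04]] [[-0.00,0.30,0.00],[-0.10,0.00,0.03]] [[-0.00,0.30,0.00],[-0.10,0.00,0.03]] [[-0.00,0.30,0.00],[-0.11,0.00,0.03]] [[-0.00,0.30,0.00],[-0.11,0.00,0.03]] 
[[0.00,0.29,0.00],[-0.11,0.00,0.04]] [[0.00,0.29,0.00],[-0.11,0.00,0.03]] [[0.00,0.29,0.00],[-0.11,0.00,0.03]]
```

View pics/b2.png

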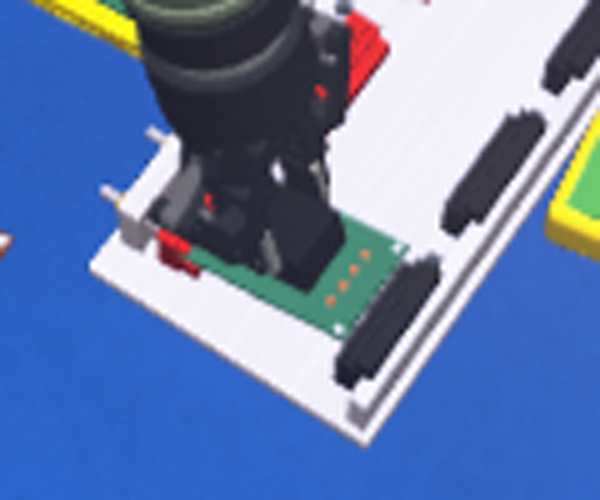

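The rods behind the jaw stick out (pushed back about 10 mm, 6 N), and the far end is free of the black lip. I'll lower the far end.

>>> jog_arm([
  [[0,0.3,0],[-0.1,0,0.04],0],
  [[0,0.3,0],[-0.1,0,0.04],0],
  [[0,0.3,0],[-0.1,0,0.03],0],
  [[0,0.3,0],[-0.1,0,0.03],0],
  [[0,0.3,0],[-0.11,0,0.03],0],
  [[0,0.3,0],[-0.11,0,0.03],0],
  [[0,0,0],[0,0,0],0],
])

```text
time_s: 24.43
tcp_pos: [0.5884, -0.0261, 0.2347]
tool_rot: [0.045, 0.998, -0.002, 0.036]
ft_force: [6.7, -0.2, 1.2]
opening: 0.4
grip_force: 61.3
```

>>> jog_arm([
  [[0,0.29,0],[-0.11,0,0.04],0],
  [[0,0.29,0],[-0.11,0,0.03],0],
  [[0,0.29,0],[-0.11,0,0.03],0],
  [[0,0,0],[0,0,0],0],
  [[0,0,0],[0,0,0],0],
])

```text
time_s: 24.85
tcp_pos: [0.6013, -0.0273, 0.2316]
tool_rot: [0.045, 0.999, -0.0, 0.001]
ft_force: [6.0, -1.6, 2.8]
opening: 0.402
grip_force: 61.6
```

```bash
python3 - <<'E'
from h import *
p,Q=cur(); print(p,env.state()["ft_force"].round(1),env.state()["wrist_torque"].round(2))
g=lambda ex,ez,t:tcp_for(0,ex,ez,t,h=.1916)
a=np.radians(-5.2); d=p-g(-57.5,0,0)[0]; print("err along x",(d[:2]@[np.cos(a),np.sin(a)])*1000,"y",d[:2]@[-np.sin(a),np.cos(a)]*1000,"z",d[2]*1000,(tool(BAY["yaw"]+180,0).inv()*Q).as_rotvec().round(3))
E
```

```text
[ 0.60127879 -0.02726799  0.23160846] [ 6.  -1.6  2.8] [ 0.02 -1.35  0.09]
err along x 0.541644658377446 y -0.31148301130736267 z 0.008457169027697997 [ 0.001 -0.003 -0.   ]
```

>>> jog_arm([
  [[0,0,0],[-0.07,0,0],0],
  [[0,0,0],[-0.07,0,0],0],
  [[0,0,0],[-0.05,0,0],0],
  [[0,0,0],[0,0,0],0],
  [[0,0,0],[0,0,0],0],
])

```text
time_s: 25.27
tcp_pos: [0.6077, -0.0278, 0.2316]
tool_rot: [0.045, 0.999, -0.0, 0.0]
ft_force: [3.1, 0.4, 5.7]
opening: 0.396
grip_force: 62.0
```

```bash
python3 - <<'E'
from h import *
p,Q=cur(); print(p,env.state()["ft_force"].round(1))
g=lambda ex,ez,t:tcp_for(0,ex,ez,t,h=.1916)
a=np.radians(-5.2); d=p-g(-50,0,0)[0]; print("err along x",(d[:2]@[np.cos(a),np.sin(a)])*1000,"z",d[2]*1000)
E
```

```text
[ 0.60767053 -0.02780809  0.23161013] [3.1 0.4 5.7]
err along x -0.5439763951897699 z 0.010134954314899858
```

>>> jog_arm([
  [[0,0,0],[-0.02,0,-0.03],0.6],
  [[0,0,0],[0,0,0],0.6],
  [[0,0,0],[0,0,0],0.8],
  [[0,0,0],[0,0,0],1],
  [[0,0,0],[0,0,-0.3],1],
  [[0,0,0],[0,0,-0.7],1],
  [[0,0,0],[0,0,-1],1],
  [[0,0,0],[0,0,-0.7],1],
  [[0,0,0],[0.5,-0.8,0],1],
  [[0,0,0],[0.5,-0.8,0],1],
  [[0,0,0],[0.5,-0.8,0],1],
  [[0,0,0],[0,-0.5,0],1],
])

```text
time_s: 26.27
tcp_pos: [0.534, -0.139, 0.3403]
tool_rot: [0.046, 0.999, -0.0, -0.003]
ft_force: [1.3, -0.2, -1.0]
opening: 0.998
grip_force: 0.0
```

```bash
python3 - <<'E'
from h import *
T,S=look("top"),look("scene"); print("bay0",bayxy(0))
for im in(T,S):
    print(*blobs(im,mask(im,*GREEN),.0032,60,9),sep="\n")
    u,v=proj(im,[.61,-.028,.06])[0].astype(int); box=cv2.rectangle(np.zeros((480,640),np.uint8),(u-40,v-40),(u+40,v+40),255,-1)
    print(" held:",blobs(im,mask(im,*GREEN)&box,.0432,60,9))
u,v=proj(S,[.61,-.028,.06])[0].astype(int)
cv2.imwrite("pics/b3.png",cv2.resize(S["pixels"][v-50:v+50,u-60:u+60,::-1],None,fx=5,fy=5,interpolation=cv2.INTER_CUBIC))
p,Q=cur();print(p); rows((p,Q),[((np.array([.6157,-.2482,.25]),tool(197.1,0)),6)])
E
```

```text
bay0 [608.23674198 -27.58843986]
([316.0, 258.0], 432.0, 119.2, 96.9, 55.9, 88.6)
([475.0, 227.0], 537.9, -388.2, 98.2, 59.2, -19.0)
([364.0, 201.0], 616.5, -31.9, 89.8, 59.2, -4.5)
 held: [([364.0, 201.0], 612.3, -28.9, 87.7, 57.8, -4.5)]
([224.0, 431.0], 536.7, -386.1, 98.8, 58.7, -19.1)
([286.0, 394.0], 615.2, -247.3, 98.6, 58.9, 17.0)
([328.0, 311.0], 600.2, -12.1, 92.9, 61.4, -4.7)
([304.0, 248.0], 445.4, 120.6, 97.3, 28.5, 87.2)
([32.0, 85.0], -712.8, 247.1, 265.2, 90.6, 87.3)
 held: [([328.0, 311.0], 608.8, -28.4, 89.8, 59.4, -4.7)]
[ 0.53651185 -0.14035331  0.34059713]
[[-0.00,-0.01,-0.82],[-0.37,-0.42,0.38]] [[-0.00,-0.01,-0.82],[-0.34,-0.44,0.38]] [[-0.00,-0.01,-0.82],[-0.31,-0.46,0.38]] [[-0.00,-0.01,-0.82],[-0.28,-0.48,0.38]] [[-0.00,-0.01,-0.82],[-0.25,-0.50,0.38]] [[-0.00,-0.01,-0.82],[-0.22,-0.51,0.38]]
```

View pics/b3.png

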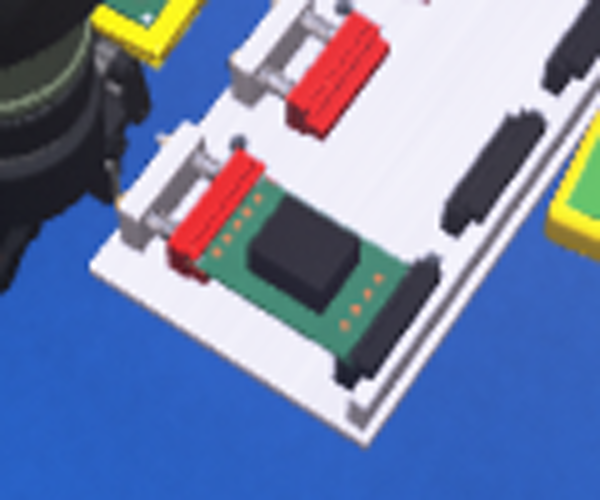

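The first board is home under both lips of bay 0 (crop 305,260). Next is board C at scene pixel (286,394).

>>> jog_arm([
  [[0,0,-0.82],[-0.37,-0.42,0.38],1],
  [[0,0,-0.82],[-0.34,-0.44,0.38],1],
  [[0,0,-0.82],[-0.31,-0.46,0.38],1],
  [[0,0,-0.82],[-0.28,-0.48,0.38],1],
  [[0,0,-0.82],[-0.25,-0.5,0.38],1],
  [[0,0,-0.82],[-0.22,-0.51,0.38],1],
  [[0,0,0],[0,0,0],1],
  [[0,0,0],[0,0,0],1],
])

```text
time_s: 27.03
tcp_pos: [0.6167, -0.245, 0.2468]
tool_rot: [-0.151, 0.989, 0.001, -0.003]
ft_force: [-0.8, 0.4, 0.0]
opening: 1.002
grip_force: 0.0
```

```bash
python3 - <<'E'
from h import *
go([.6157,-.2482,.1915],197.1)
im=look("scene"); print(*blobs(im,mask(im,*GREEN),.0032,60,9)[:3],sep="\n")
E
```

```text
t 27.03 tcp [ 616.7 -245.   246.8] yaw -162.7 F [-0.8  0.4  0. ] open 1.002 grip 0.0
 turn [ 0.03 -0.06  0.05]  shift now-axes [ 0.04 -0.07  1.38]  after-turn axes [ 0.05 -0.07  1.38]
([224.0, 431.0], 536.7, -386.1, 98.8, 58.7, -19.1)
([297.0, 396.0], 637.5, -240.5, 58.9, 52.2, -74.0)
([268.0, 392.0], 576.6, -262.0, 52.6, 16.2, -72.8)
```

>>> jog_arm([
  [[0,-0.05,0.05],[0.04,-0.07,0.5],1],
  [[0,0,0],[0,0,0.5],1],
  [[0,0,0],[0,0,0.26],1],
  [[0,0,0],[0,0,0.1],1],
  [[0,0,0],[0,0,0],1],
  [[0,0,0],[0,0,0],0],
  [[0,0,0],[0,0,0],0],
  [[0,0,0],[0,0,0],0],
  [[0,0,0],[0,0,0],0],
  [[0,0,0],[0,0,0],0],
  [[0,0,0],[0,0,0],0],
  [[0,0,0],[0,0,0],0],
])

```text
time_s: 28.08
tcp_pos: [0.6163, -0.2487, 0.195]
tool_rot: [-0.149, 0.989, -0.0, 0.001]
ft_force: [0.1, 0.5, 4.9]
opening: 0.4
grip_force: 60.7
```

>>> jog_arm([
  [[0,0,0],[0,0,0],0],
  [[0,0,0],[0,0,0],0],
])

```text
time_s: 28.25
tcp_pos: [0.6162, -0.2487, 0.195]
tool_rot: [-0.149, 0.989, -0.0, 0.001]
ft_force: [-1.4, 1.2, 6.3]
opening: 0.405
grip_force: 60.7
```

```bash
python3 - <<'E'
from h import *
go([.6157,-.2482,.1915],197.1)
p,Q=cur(); rows((p,Q),[((p+np.array([0,0,.14]),Q),4),(tcp_for(1,-30,95,12),16)])
E
```

```text
t 28.25 tcp [ 616.2 -248.7  195. ] yaw -162.9 F [-1.4  1.2  6.3] open 0.405 grip 60.7
 turn [-0.01  0.03  0.01]  shift now-axes [0.01 0.02 0.09]  after-turn axes [0.01 0.02 0.09]
[[0.00,0.00,0.00],[-0.00,-0.00,-0.87]] [[0.00,0.00,0.00],[-0.00,-0.00,-0.87]] [[0.00,0.00,0.00],[-0.00,-0.00,-0.87]] [[0.00,0.00,0.00],[-0.00,-0.00,-0.87]] 
[[0.03,-0.16,0.30],[-0.12,0.49,0.00]] [[0.03,-0.16,0.30],[-0.11,0.49,0.01]] [[0.03,-0.16,0.30],[-0.10,0.50,0.01]] [[0.03,-0.16,0.30],[-0.08,0.50,0.01]] [[0.03,-0.16,0.30],[-0.07,0.50,0.00]] [[0.03,-0.16,0.30],[-0.06,0.50,0.00]] [[0.03,-0.16,0.30],[-0.05,0.50,0.00]] [[0.03,-0.16,0.30],[-0.03,0.50,0.00]] [[0.03,-0.16,0.30],[-0.02,0.50,0.00]] [[0.03,-0.16,0.30],[-0.01,0.50,0.00]] [[0.03,-0.16,0.30],[0.00,0.51,-0.00]] [[0.03,-0.16,0.30],[0.01,0.50,-0.00]] [[0.03,-0.16,0.30],[0.03,0.50,-0.00]] [[0.03,-0.16,0.30],[0.04,0.50,-0.00]] [[0.03,-0.16,0.30],[0.05,0.50,-0.01]] [[0.03,-0.16,0.30],[0.06,0.50,-0.01]]
```

>>> jog_arm([
  [[0,0,0],[0,0,-0.87],0],
  [[0,0,0],[0,0,-0.87],0],
  [[0,0,0],[0,0,-0.87],0],
  [[0,0,0],[0,0,-0.87],0],
  [[0.03,-0.16,0.3],[-0.12,0.49,0],0],
  [[0.03,-0.16,0.3],[-0.11,0.49,0.01],0],
  [[0.03,-0.16,0.3],[-0.1,0.5,0.01],0],
  [[0.03,-0.16,0.3],[-0.08,0.5,0.01],0],
  [[0.03,-0.16,0.3],[-0.07,0.5,0],0],
  [[0.03,-0.16,0.3],[-0.06,0.5,0],0],
  [[0.03,-0.16,0.3],[-0.05,0.5,0],0],
  [[0.03,-0.16,0.3],[-0.03,0.5,0],0],
])

```text
time_s: 29.25
tcp_pos: [0.6055, -0.0865, 0.3313]
tool_rot: [-0.053, 0.997, -0.001, 0.052]
ft_force: [0.1, -0.0, -0.6]
opening: 0.397
grip_force: 60.6
```

>>> jog_arm([
  [[0.03,-0.16,0.3],[-0.02,0.5,0],0],
  [[0.03,-0.16,0.3],[-0.01,0.5,0],0],
  [[0.03,-0.16,0.3],[0,0.51,0],0],
  [[0.03,-0.16,0.3],[0.01,0.5,0],0],
  [[0.03,-0.16,0.3],[0.03,0.5,0],0],
  [[0.03,-0.16,0.3],[0.04,0.5,0],0],
  [[0.03,-0.16,0.3],[0.05,0.5,-0.01],0],
  [[0.03,-0.16,0.3],[0.06,0.5,-0.01],0],
  [[0,0,0],[0,0,0],0],
  [[0,0,0],[0,0,0],0],
])

```text
time_s: 30.08
tcp_pos: [0.5954, 0.0739, 0.33]
tool_rot: [0.042, 0.994, -0.003, 0.103]
ft_force: [-0.5, -0.6, -2.4]
opening: 0.398
grip_force: 60.6
```

```bash
cat >> h.py <<'E'
def stage(k,h,wps):
    s=env.state(); p,Q=cur(); g=lambda ex,ez,t,y=0:tcp_for(k,ex,ez,t,y,h)
    a=np.radians(BAY["yaw"]); print("t",round(s["time_s"],2),"tcp",p.round(4),"F",s["ft_force"].round(1),"grip",round(s["grip_force"],1),"T",s["wrist_torque"].round(2))
    st=(p,Q)
    for w,n in wps:
        e=g(*w); rows(st,[(e,n)]); st=e
E
python3 - <<'E'
from h import *
h=.195
stage(1,h,[((-32,30,12),4),((-34,1.5,12),4),((-45,1.5,12),2)])
im=look("scene"); p,Q=cur(); O=p+Q.apply([0,0,h-.0032])
print("pred",O.round(4)); print(blobs(im,mask(im,*GREEN)&cv2.rectangle(np.zeros((480,640),np.uint8),(300,150),(450,300),255,-1),O[2],60,9))
E
```

```text
t 30.08 tcp [0.5954 0.0739 0.33  ] F [-0.5 -0.6 -2.4] grip 60.6 T [-0.03  0.24  0.03]
[[0.01,-0.01,0.02],[0.09,0.00,0.36]] [[0.01,-0.01,0.02],[0.09,0.00,0.36]] [[0.01,-0.01,0.02],[0.09,0.00,0.36]] [[0.01,-0.01,0.02],[0.09,0.00,0.36]] 
[[0.00,0.00,0.00],[0.05,0.00,0.17]] [[0.00,0.00,0.00],[0.05,0.00,0.17]] [[0.00,0.00,0.00],[0.05,0.00,0.17]] [[0.00,0.00,0.00],[0.05,0.00,0.17]] 
[[0.00,0.00,0.00],[0.13,-0.00,-0.03]] [[0.00,0.00,0.00],[0.13,-0.00,-0.03]] 
pred [0.6348 0.0701 0.1424]
[([361.0, 269.0], 636.5, 70.5, 96.3, 59.3, 1.5), ([307.0, 245.0], 500.4, 54.1, 80.0, 20.2, -80.7)]
```

>>> jog_arm([
  [[0.01,-0.01,0.02],[0.09,0,0.36],0],
  [[0.01,-0.01,0.02],[0.09,0,0.36],0],
  [[0.01,-0.01,0.02],[0.09,0,0.36],0],
  [[0.01,-0.01,0.02],[0.09,0,0.36],0],
  [[0,0,0],[0.05,0,0.17],0],
  [[0,0,0],[0.05,0,0.17],0],
  [[0,0,0],[0.05,0,0.17],0],
  [[0,0,0],[0.05,0,0.17],0],
  [[0,0,0],[0,0,0],0],
  [[0,0,0],[0,0,0],0],
])

```text
time_s: 30.97
tcp_pos: [0.5916, 0.0734, 0.2427]
tool_rot: [0.046, 0.993, -0.005, 0.105]
ft_force: [0.2, -0.0, -1.8]
opening: 0.4
grip_force: 60.6
```

```bash
python3 - <<'E'
from h import *
stage(1,.195,[((-34,1.5,12),1),((-45,1.5,12),2)])
im=look("scene"); u,v=proj(im,[.61,.072,.06])[0].astype(int)
cv2.imwrite("pics/e1.png",cv2.resize(im["pixels"][v-50:v+50,u-60:u+60,::-1],None,fx=5,fy=5,interpolation=cv2.INTER_CUBIC))
E
```

```text
t 30.97 tcp [0.5916 0.0734 0.2427] F [ 0.2 -0.  -1.8] grip 60.6 T [0.05 0.32 0.03]
[[-0.00,0.01,-0.03],[-0.00,0.02,0.00]] 
[[0.00,0.00,0.00],[0.13,-0.00,-0.03]] [[0.00,0.00,0.00],[0.13,-0.00,-0.03]]
```

View pics/e1.png

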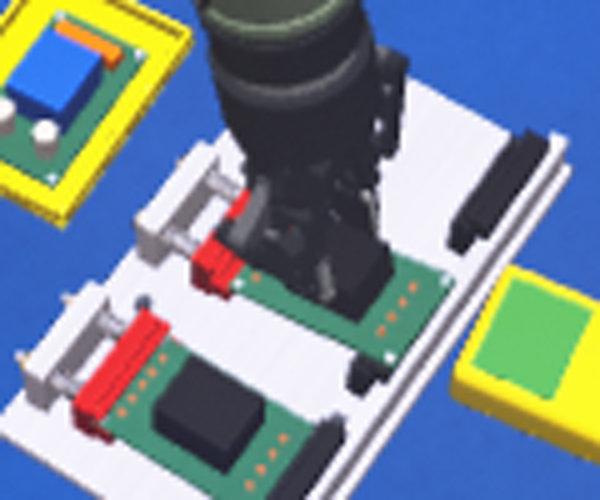

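The near end (crop 235,285) is at the mouth of jaw 1 and nothing is touching. I'll slide in.

>>> jog_arm([
  [[0,0,0],[0.13,0.02,-0.03],0],
  [[0,0,0],[0.13,0,-0.03],0],
  [[0,0,0],[0,0,0],0],
  [[0,0,0],[0,0,0],0],
])

```text
time_s: 31.35
tcp_pos: [0.5809, 0.0754, 0.2436]
tool_rot: [0.046, 0.993, -0.005, 0.105]
ft_force: [-0.2, 0.8, -1.3]
opening: 0.4
grip_force: 60.6
```

>>> jog_arm([
  [[0,0,0],[0.1,0,-0.01],0],
  [[0,0,0],[0.1,0,-0.01],0],
  [[0,0,0],[0.1,0,0],0],
  [[0,0,0],[0.02,0,0],0],
  [[0,0,0],[0,0,0],0],
  [[0,0,0],[0,0,0],0],
])

```text
time_s: 31.85
tcp_pos: [0.5699, 0.0764, 0.2424]
tool_rot: [0.046, 0.993, -0.005, 0.107]
ft_force: [5.9, -0.4, 0.7]
opening: 0.398
grip_force: 60.8
```

```bash
python3 - <<'E'
from h import *
print(tcp_for(1,-57,1,12,0,.195)[0])
stage(1,.195,[((-57.5,.5,4),6),((-57.5,0,0),3)])
E
```

```text
[0.56886476 0.07640795 0.24213437]
t 31.85 tcp [0.5699 0.0764 0.2424] F [ 5.9 -0.4  0.7] grip 60.8 T [-0.1  -1.07  0.11]
[[0.00,0.30,-0.01],[-0.10,-0.00,0.04]] [[0.00,0.30,-0.01],[-0.10,-0.00,0.04]] [[0.00,0.30,-0.01],[-0.11,-0.00,0.03]] [[0.00,0.30,-0.01],[-0.11,-0.00,0.03]] [[0.00,0.30,-0.01],[-0.11,-0.00,0.03]] [[0.00,0.30,-0.01],[-0.11,-0.00,0.03]] 
[[0.00,0.29,0.00],[-0.11,-0.00,0.04]] [[0.00,0.29,0.00],[-0.11,-0.00,0.03]] [[0.00,0.29,0.00],[-0.11,-0.00,0.03]]
```

The forces match bay 0, so I'll use the same lowering and slide home.

>>> jog_arm([
  [[0,0.3,0],[-0.1,0,0.04],0],
  [[0,0.3,0],[-0.1,0,0.04],0],
  [[0,0.3,0],[-0.11,0,0.03],0],
  [[0,0.3,0],[-0.11,0,0.03],0],
  [[0,0.3,0],[-0.11,0,0.03],0],
  [[0,0.3,0],[-0.11,0,0.03],0],
  [[0,0.29,0],[-0.11,0,0.04],0],
  [[0,0.29,0],[-0.11,0,0.03],0],
  [[0,0.29,0],[-0.11,0,0.03],0],
  [[0,0,0],[0,0,0],0],
  [[0,0,0],[0,0,0],0],
])

```text
time_s: 32.77
tcp_pos: [0.6105, 0.0726, 0.235]
tool_rot: [0.047, 0.999, 0.0, 0.001]
ft_force: [6.3, -1.0, 2.9]
opening: 0.4
grip_force: 61.1
```

```bash
python3 - <<'E'
from h import *
print(tcp_for(1,-57.5,0,0,0,.195)[0])
stage(1,.195,[((-50,0,0),3)])
E
```

```text
[0.60983087 0.07267974 0.235     ]
t 32.77 tcp [0.6105 0.0726 0.235 ] F [ 6.3 -1.   2.9] grip 61.1 T [-0.11 -1.32  0.11]
[[0.00,0.01,-0.01],[-0.06,0.00,-0.00]] [[0.00,0.01,-0.01],[-0.06,0.00,-0.00]] [[0.00,0.01,-0.01],[-0.06,0.00,-0.00]]
```

>>> jog_arm([
  [[0,0,0],[-0.07,0,0],0],
  [[0,0,0],[-0.07,0,0],0],
  [[0,0,0],[-0.05,0,0],0],
  [[0,0,0],[0,0,0],0],
  [[0,0,0],[0,0,0],0],
])

```text
time_s: 33.18
tcp_pos: [0.6168, 0.0721, 0.235]
tool_rot: [0.046, 0.999, 0.0, 0.0]
ft_force: [2.7, -0.1, 6.9]
opening: 0.397
grip_force: 61.5
```

>>> jog_arm([
  [[0,0,0],[-0.02,0,-0.03],0.6],
  [[0,0,0],[0,0,0],0.6],
  [[0,0,0],[0,0,0],0.8],
  [[0,0,0],[0,0,0],1],
  [[0,0,0],[0,0,-0.3],1],
  [[0,0,0],[0,0,-0.7],1],
  [[0,0,0],[0,0,-1],1],
  [[0,0,0],[0,0,-0.7],1],
  [[0,0,0],[0.6,-0.8,0],1],
  [[0,0,0],[0.6,-0.8,0],1],
  [[0,0,0],[0.6,-0.8,0],1],
  [[0,0,0],[0.3,-0.6,0],1],
])

```text
time_s: 34.18
tcp_pos: [0.5192, -0.0408, 0.3437]
tool_rot: [0.047, 0.999, 0.0, -0.002]
ft_force: [-0.2, 0.3, -0.9]
opening: 1.002
grip_force: 0.0
```

```bash
cat >> h.py <<'E'
def check():
    for n in("top","scene"):
        im=look(n); print(n,"low ",*blobs(im,mask(im,*GREEN),.0032,60,9),sep="\n ")
        print(" clip",*[b for b in blobs(im,mask(im,*GREEN),.0432,60,9) if 590<b[1]<640 and -60<b[2]<200],sep="\n  ")
E
python3 - <<'E'
from h import *
check()
p,Q=cur();print(p); rows((p,Q),[((np.array([.5373,-.3872,.25]),tool(161,0)),13)])
E
```

```text
top
 low 
 ([316.0, 258.0], 432.0, 119.2, 96.6, 55.9, 88.6)
 ([475.0, 227.0], 537.9, -388.2, 98.2, 59.2, -19.0)
 ([361.0, 199.0], 616.3, -31.6, 89.5, 58.4, -4.6)
 ([332.0, 198.0], 625.0, 70.8, 89.4, 58.7, -4.3)
 clip
  ([361.0, 199.0], 612.1, -28.6, 87.5, 57.1, -4.6)
  ([332.0, 198.0], 620.6, 71.5, 87.3, 57.3, -4.3)
scene
 low 
 ([224.0, 431.0], 536.7, -386.1, 98.8, 58.7, -19.1)
 ([328.0, 311.0], 600.2, -12.1, 92.9, 61.4, -4.7)
 ([350.0, 282.0], 609.2, 90.8, 93.0, 60.6, -4.8)
 ([32.0, 85.0], -712.8, 247.1, 265.2, 90.6, 87.3)
 clip
  ([328.0, 311.0], 608.8, -28.4, 89.8, 59.4, -4.7)
  ([350.0, 282.0], 617.5, 71.1, 89.9, 58.6, -4.8)
[ 0.51980302 -0.04210675  0.34381241]
[[-0.00,-0.00,0.23],[-0.10,-0.66,0.18]] [[-0.00,-0.00,0.23],[-0.11,-0.66,0.18]] [[-0.00,-0.00,0.23],[-0.12,-0.65,0.18]] [[-0.00,-0.00,0.23],[-0.13,-0.65,0.18]] [[-0.00,-0.00,0.23],[-0.15,-0.65,0.18]] [[-0.00,-0.00,0.23],[-0.16,-0.65,0.18]] [[-0.00,-0.00,0.23],[-0.17,-0.64,0.18]] [[-0.00,-0.00,0.23],[-0.18,-0.64,0.18]] [[-0.00,-0.00,0.23],[-0.19,-0.64,0.18]] [[-0.00,-0.00,0.23],[-0.20,-0.63,0.18]] [[-0.00,-0.00,0.23],[-0.21,-0.63,0.18]] [[-0.00,-0.00,0.23],[-0.23,-0.63,0.18]] [[-0.00,-0.00,0.23],[-0.24,-0.62,0.18]]
```

Bay 1 reads home. Board B at scene (224,431) is the last one.

>>> jog_arm([
  [[0,0,0.23],[-0.1,-0.66,0.18],1],
  [[0,0,0.23],[-0.11,-0.66,0.18],1],
  [[0,0,0.23],[-0.12,-0.65,0.18],1],
  [[0,0,0.23],[-0.13,-0.65,0.18],1],
  [[0,0,0.23],[-0.15,-0.65,0.18],1],
  [[0,0,0.23],[-0.16,-0.65,0.18],1],
  [[0,0,0.23],[-0.17,-0.64,0.18],1],
  [[0,0,0.23],[-0.18,-0.64,0.18],1],
  [[0,0,0.23],[-0.19,-0.64,0.18],1],
  [[0,0,0.23],[-0.2,-0.63,0.18],1],
  [[0,0,0.23],[-0.21,-0.63,0.18],1],
  [[0,0,0.23],[-0.23,-0.63,0.18],1],
])

```text
time_s: 35.28
tcp_pos: [0.5394, -0.3596, 0.2564]
tool_rot: [0.156, 0.988, 0.0, -0.001]
ft_force: [0.4, 0.3, 0.7]
opening: 0.997
grip_force: 0.0
```

>>> jog_arm([
  [[0,0,0.23],[-0.24,-0.62,0.18],1],
  [[0,0,0],[0,0,0],1],
  [[0,0,0],[0,0,0],1],
])

```text
time_s: 35.53
tcp_pos: [0.5403, -0.3862, 0.2486]
tool_rot: [0.166, 0.986, 0.001, -0.002]
ft_force: [0.4, 0.8, 0.9]
opening: 0.999
grip_force: 0.0
```

```bash
python3 - <<'E'
from h import *
go([.5373,-.3872,.1925],161)
for n in("top","scene"):
    im=look(n); print(*blobs(im,mask(im,*GREEN),.0032,60,5)[:3],sep="\n")
E
```

```text
t 35.53 tcp [ 540.3 -386.2  248.6] yaw 160.9 F [0.4 0.8 0.9] open 0.999 grip 0.0
 turn [ 0.01 -0.04 -0.03]  shift now-axes [ 0.06 -0.05  1.4 ]  after-turn axes [ 0.06 -0.05  1.4 ]
([316.0, 258.0], 432.0, 119.2, 96.9, 55.9, 88.6)
([473.0, 233.0], 519.3, -381.9, 59.0, 58.9, 69.9)
([364.0, 201.0], 616.5, -31.9, 89.8, 59.2, -4.5)
([228.0, 435.0], 546.9, -389.6, 77.3, 58.7, -19.1)
([328.0, 312.0], 600.2, -12.1, 92.9, 61.4, -4.7)
([350.0, 282.0], 609.2, 91.1, 92.9, 61.3, -4.7)
```

>>> jog_arm([
  [[0,-0.03,0],[0.06,-0.05,0.5],1],
  [[0,0,0],[0,0,0.5],1],
  [[0,0,0],[0,0,0.26],1],
  [[0,0,0],[0,0,0.13],1],
  [[0,0,0],[0,0,0],1],
  [[0,0,0],[0,0,0],0],
  [[0,0,0],[0,0,0],0],
  [[0,0,0],[0,0,0],0],
  [[0,0,0],[0,0,0],0],
  [[0,0,0],[0,0,0],0],
  [[0,0,0],[0,0,0],0],
  [[0,0,0],[0,0,0],0],
])

```text
time_s: 36.63
tcp_pos: [0.5376, -0.3869, 0.1948]
tool_rot: [0.165, 0.986, -0.001, 0.001]
ft_force: [-0.9, 0.0, 5.5]
opening: 0.401
grip_force: 60.7
```

>>> jog_arm([
  [[0,0,0],[0,0,0],0],
  [[0,0,0],[0,0,0],0],
])

```text
time_s: 36.8
tcp_pos: [0.5376, -0.3869, 0.1948]
tool_rot: [0.165, 0.986, -0.001, 0.001]
ft_force: [-1.7, 0.1, 5.8]
opening: 0.402
grip_force: 60.7
```

```bash
python3 - <<'E'
from h import *
go([.5373,-.3872,.1915],161)
p,Q=cur(); q=p+np.array([0,0,.15]); rows((p,Q),[((q,Q),4),(tcp_for(2,-20,105,12),19)])
E
```

```text
t 36.8 tcp [ 537.6 -386.9  194.8] yaw 161.0 F [-1.7  0.1  5.8] open 0.402 grip 60.7
 turn [-0.01  0.02 -0.01]  shift now-axes [ 0.01 -0.01  0.08]  after-turn axes [ 0.   -0.01  0.08]
[[0.00,0.00,0.00],[-0.00,-0.00,-0.94]] [[0.00,0.00,0.00],[-0.00,-0.00,-0.94]] [[0.00,0.00,0.00],[-0.00,-0.00,-0.94]] [[0.00,0.00,0.00],[-0.00,-0.00,-0.94]] 
[[-0.02,-0.14,-0.16],[0.14,0.73,0.00]] [[-0.02,-0.14,-0.16],[0.13,0.73,0.00]] [[-0.02,-0.14,-0.16],[0.12,0.73,0.00]] [[-0.02,-0.14,-0.16],[0.12,0.73,0.00]] [[-0.02,-0.14,-0.16],[0.11,0.74,0.00]] [[-0.02,-0.14,-0.16],[0.10,0.74,0.00]] [[-0.02,-0.14,-0.16],[0.09,0.74,0.00]] [[-0.02,-0.14,-0.16],[0.08,0.74,0.00]] [[-0.02,-0.14,-0.16],[0.07,0.74,0.00]] [[-0.02,-0.14,-0.16],[0.06,0.74,0.00]] [[-0.02,-0.14,-0.16],[0.05,0.74,0.00]] [[-0.02,-0.14,-0.16],[0.04,0.74,0.00]] [[-0.02,-0.14,-0.16],[0.03,0.74,0.00]] [[-0.02,-0.14,-0.16],[0.02,0.74,0.00]] [[-0.02,-0.14,-0.16],[0.01,0.74,0.01]] [[-0.02,-0.14,-0.16],[0.00,0.74,0.01]] [[-0.02,-0.14,-0.16],[-0.01,0.74,0.01]] [[-0.02,-0.14,-0.16],[-0.02,0.74,0.01]] [[-0.02,-0.14,-0.16],[-0.02,0.74,0.01]]
```

>>> jog_arm([
  [[0,0,0],[0,0,-0.94],0],
  [[0,0,0],[0,0,-0.94],0],
  [[0,0,0],[0,0,-0.94],0],
  [[0,0,0],[0,0,-0.94],0],
  [[-0.02,-0.14,-0.16],[0.14,0.73,0],0],
  [[-0.02,-0.14,-0.16],[0.13,0.73,0],0],
  [[-0.02,-0.14,-0.16],[0.12,0.73,0],0],
  [[-0.02,-0.14,-0.16],[0.12,0.73,0],0],
  [[-0.02,-0.14,-0.16],[0.11,0.74,0],0],
  [[-0.02,-0.14,-0.16],[0.1,0.74,0],0],
  [[-0.02,-0.14,-0.16],[0.09,0.74,0],0],
  [[-0.02,-0.14,-0.16],[0.08,0.74,0],0],
])

```text
time_s: 37.8
tcp_pos: [0.5694, -0.1492, 0.3433]
tool_rot: [0.114, 0.992, -0.001, 0.045]
ft_force: [0.6, -0.7, -2.0]
opening: 0.396
grip_force: 60.6
```

>>> jog_arm([
  [[-0.02,-0.14,-0.16],[0.07,0.74,0],0],
  [[-0.02,-0.14,-0.16],[0.06,0.74,0],0],
  [[-0.02,-0.14,-0.16],[0.05,0.74,0],0],
  [[-0.02,-0.14,-0.16],[0.04,0.74,0],0],
  [[-0.02,-0.14,-0.16],[0.03,0.74,0],0],
  [[-0.02,-0.14,-0.16],[0.02,0.74,0],0],
  [[-0.02,-0.14,-0.16],[0.01,0.74,0.01],0],
  [[-0.02,-0.14,-0.16],[0,0.74,0.01],0],
  [[-0.02,-0.14,-0.16],[-0.01,0.74,0.01],0],
  [[-0.02,-0.14,-0.16],[-0.02,0.74,0.01],0],
  [[-0.02,-0.14,-0.16],[-0.02,0.74,0.01],0],
  [[0,0,0],[0,0,0],0],
])

```text
time_s: 38.8
tcp_pos: [0.6144, 0.1769, 0.3429]
tool_rot: [0.041, 0.993, -0.001, 0.107]
ft_force: [0.2, 0.2, -1.6]
opening: 0.399
grip_force: 60.7
```

```bash
python3 - <<'E'
from h import *
h=.1948
stage(2,h,[((-30,32,12),4),((-34,1.5,12),4)])
im=look("scene"); p,Q=cur(); O=p+Q.apply([0,0,h-.0032])
print("pred",O.round(4)); print(blobs(im,mask(im,*GREEN)&cv2.rectangle(np.zeros((480,640),np.uint8),(330,130),(450,270),255,-1),O[2],60,9))
E
```

```text
t 38.8 tcp [0.6144 0.1769 0.3429] F [ 0.2  0.2 -1.6] grip 60.7 T [-0.01  0.25 -0.01]
[[0.03,0.01,0.02],[0.15,-0.03,0.41]] [[0.03,0.01,0.02],[0.15,-0.03,0.42]] [[0.03,0.01,0.02],[0.15,-0.03,0.42]] [[0.03,0.01,0.02],[0.15,-0.03,0.42]] 
[[0.00,0.00,0.00],[0.06,0.00,0.18]] [[0.00,0.00,0.00],[0.06,0.00,0.18]] [[0.00,0.00,0.00],[0.06,0.00,0.18]] [[0.00,0.00,0.00],[0.06,0.00,0.18]] 
pred [0.6545 0.1723 0.1554]
[([386.0, 237.0], 654.6, 174.1, 98.8, 59.1, 3.2)]
```

>>> jog_arm([
  [[0.03,0.01,0.02],[0.15,-0.03,0.41],0],
  [[0.03,0.01,0.02],[0.15,-0.03,0.42],0],
  [[0.03,0.01,0.02],[0.15,-0.03,0.42],0],
  [[0.03,0.01,0.02],[0.15,-0.03,0.42],0],
  [[0,0,0],[0.04,0,0.15],0],
  [[0,0,0],[0.04,0,0.15],0],
  [[0,0,0],[0.04,0,0.15],0],
  [[0,0,0],[0.04,0,0.1],0],
  [[0,0,0],[0,0,0],0],
  [[0,0,0],[0,0,0],0],
])

```text
time_s: 39.68
tcp_pos: [0.6034, 0.1684, 0.2505]
tool_rot: [0.047, 0.993, -0.007, 0.105]
ft_force: [-0.0, 0.2, -2.0]
opening: 0.398
grip_force: 60.7
```

```bash
python3 - <<'E'
from h import *
stage(2,.1948,[((-34,1.5,12),1),((-45,1.5,12),2)])
im=look("scene"); u,v=proj(im,[.62,.172,.06])[0].astype(int)
cv2.imwrite("pics/f1.png",cv2.resize(im["pixels"][v-50:v+50,u-60:u+60,::-1],None,fx=5,fy=5,interpolation=cv2.INTER_CUBIC))
E
```

```text
t 39.68 tcp [0.6034 0.1684 0.2505] F [-0.   0.2 -2. ] grip 60.7 T [ 0.05  0.26 -0.03]
[[-0.06,0.02,-0.05],[0.12,0.13,0.18]] 
[[0.00,0.00,0.00],[0.13,-0.00,-0.03]] [[0.00,0.00,0.00],[0.13,-0.00,-0.03]]
```

View pics/f1.png

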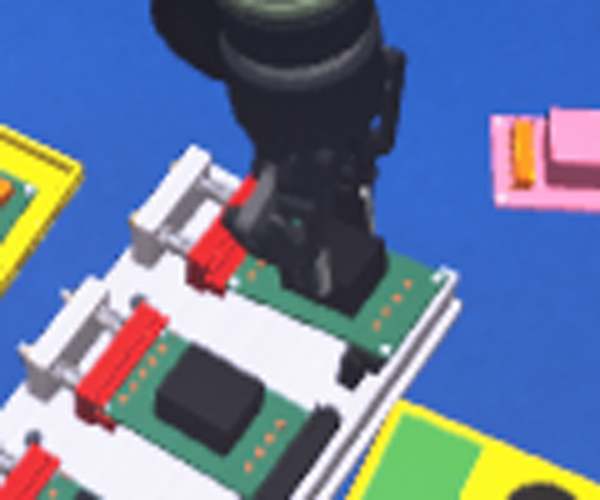

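The board is hovering in front of jaw 2. I'll correct 5 mm in y, lower it and slide in.

>>> jog_arm([
  [[-0.06,0.02,-0.05],[0.05,0.13,0.1],0],
  [[0,0,0],[0.06,0,0.08],0],
  [[0,0,0],[0,0,0],0],
  [[0,0,0],[0,0,0],0],
])

```text
time_s: 40.07
tcp_pos: [0.6005, 0.174, 0.2417]
tool_rot: [0.045, 0.994, -0.005, 0.104]
ft_force: [-0.6, -0.2, -2.0]
opening: 0.4
grip_force: 60.7
```

>>> jog_arm([
  [[0,0,0],[0.13,0,-0.03],0],
  [[0,0,0],[0.13,0,-0.03],0],
  [[0,0,0],[0,0,0],0],
  [[0,0,0],[0,0,0],0],
])

```text
time_s: 40.4
tcp_pos: [0.59, 0.1749, 0.2426]
tool_rot: [0.045, 0.994, -0.005, 0.104]
ft_force: [-0.4, 0.3, -1.7]
opening: 0.399
grip_force: 60.7
```

```bash
python3 - <<'E'
from h import *
print(tcp_for(2,-45,1.5,12,0,.1948)[0])
stage(2,.1948,[((-57,1,12),3)])
E
```

```text
[0.58992005 0.17490503 0.24243874]
t 40.4 tcp [0.59   0.1749 0.2426] F [-0.4  0.3 -1.7] grip 60.7 T [ 0.03  0.23 -0.  ]
[[0.00,-0.00,-0.00],[0.10,-0.00,-0.02]] [[0.00,-0.00,-0.00],[0.10,-0.00,-0.02]] [[0.00,-0.00,-0.00],[0.10,-0.00,-0.02]]
```

>>> jog_arm([
  [[0,0,0],[0.1,0,-0.01],0],
  [[0,0,0],[0.1,0,-0.01],0],
  [[0,0,0],[0.1,0,-0.01],0],
  [[0,0,0],[0.03,0,0],0],
  [[0,0,0],[0,0,0],0],
  [[0,0,0],[0,0,0],0],
])

```text
time_s: 40.9
tcp_pos: [0.5786, 0.176, 0.2421]
tool_rot: [0.045, 0.993, -0.005, 0.107]
ft_force: [4.8, -0.4, 0.9]
opening: 0.401
grip_force: 60.9
```

```bash
python3 - <<'E'
from h import *
print(tcp_for(2,-57,1,12,0,.1948)[0])
stage(2,.1948,[((-57.5,.5,4),6),((-57.5,0,0),3)])
E
```

```text
[0.57796943 0.17599262 0.24193874]
t 40.9 tcp [0.5786 0.176  0.2421] F [ 4.8 -0.4  0.9] grip 60.9 T [-0.22 -1.08  0.12]
[[0.00,0.30,-0.00],[-0.11,-0.00,0.04]] [[0.00,0.30,-0.00],[-0.11,-0.00,0.04]] [[0.00,0.30,-0.00],[-0.11,-0.00,0.03]] [[0.00,0.30,-0.00],[-0.11,-0.00,0.03]] [[0.00,0.30,-0.00],[-0.11,-0.00,0.03]] [[0.00,0.30,-0.00],[-0.11,-0.00,0.03]] 
[[0.00,0.29,0.00],[-0.11,-0.00,0.04]] [[0.00,0.29,0.00],[-0.11,-0.00,0.03]] [[0.00,0.29,0.00],[-0.11,-0.00,0.03]]
```

>>> jog_arm([
  [[0,0.3,0],[-0.1,0,0.04],0],
  [[0,0.3,0],[-0.1,0,0.04],0],
  [[0,0.3,0],[-0.1,0,0.03],0],
  [[0,0.3,0],[-0.11,0,0.03],0],
  [[0,0.3,0],[-0.11,0,0.03],0],
  [[0,0.3,0],[-0.11,0,0.03],0],
  [[0,0.29,0],[-0.11,0,0.04],0],
  [[0,0.29,0],[-0.11,0,0.03],0],
  [[0,0.29,0],[-0.11,0,0.03],0],
  [[0,0,0],[0,0,0],0],
  [[0,0,0],[0,0,0],0],
])

```text
time_s: 41.82
tcp_pos: [0.6189, 0.1724, 0.2347]
tool_rot: [0.046, 0.999, 0.0, 0.001]
ft_force: [6.9, -1.6, 2.9]
opening: 0.403
grip_force: 61.2
```

```bash
python3 - <<'E'
from h import *
print(tcp_for(2,-57.5,0,0,0,.1948)[0])
stage(2,.1948,[((-50,0,0),3)])
E
```

```text
[0.61889413 0.17226818 0.2348    ]
t 41.82 tcp [0.6189 0.1724 0.2347] F [ 6.9 -1.6  2.9] grip 61.2 T [-0.21 -1.37  0.1 ]
[[0.00,0.01,-0.00],[-0.06,-0.00,-0.00]] [[0.00,0.01,-0.00],[-0.06,-0.00,-0.00]] [[0.00,0.01,-0.00],[-0.06,-0.00,-0.00]]
```

>>> jog_arm([
  [[0,0,0],[-0.07,0,0],0],
  [[0,0,0],[-0.07,0,0],0],
  [[0,0,0],[-0.06,0,0],0],
  [[0,0,0],[0,0,0],0],
  [[0,0,0],[0,0,0],0],
])

```text
time_s: 42.23
tcp_pos: [0.6257, 0.1718, 0.2348]
tool_rot: [0.046, 0.999, 0.0, -0.0]
ft_force: [3.6, -0.5, 6.9]
opening: 0.403
grip_force: 61.6
```

>>> jog_arm([
  [[0,0,0],[-0.02,0,-0.03],0.6],
  [[0,0,0],[0,0,0],0.6],
  [[0,0,0],[0,0,0],0.8],
  [[0,0,0],[0,0,0],1],
  [[0,0,0],[0,0,-0.3],1],
  [[0,0,0],[0,0,-0.7],1],
  [[0,0,0],[0,0,-1],1],
  [[0,0,0],[0,0,-1],1],
  [[0,0,0],[0.5,-0.6,-0.5],1],
  [[0,0,0],[0.8,-0.4,0],1],
  [[0,0,0],[0.8,-0.4,0],1],
  [[0,0,0],[0.8,-0.4,0],1],
])

```text
time_s: 43.23
tcp_pos: [0.5024, 0.1099, 0.3759]
tool_rot: [0.045, 0.999, 0.0, -0.002]
ft_force: [-1.0, -0.1, 0.3]
opening: 0.998
grip_force: 0.0
```

>>> jog_arm([
  [[0,0,0],[0.5,-0.8,0],1],
  [[0,0,0],[0.4,-0.8,0],1],
  [[0,0,0],[0,-0.8,0],1],
  [[0,0,0],[0,-0.8,0],1],
  [[0,0,0],[0,-0.8,0],1],
  [[0,0,0],[0,-0.5,0],1],
  [[0,0,0],[0,0,0],1],
  [[0,0,0],[0,0,0],1],
])

```text
time_s: 43.9
tcp_pos: [0.4514, -0.0663, 0.3756]
tool_rot: [0.047, 0.999, 0.0, -0.002]
ft_force: [0.8, 0.4, 0.4]
opening: 1.0
grip_force: 0.0
```

```bash
python3 - <<'E'
from h import *
check(); print("bays",bayxy(0),bayxy(1),bayxy(2))
s=env.state(); print(s["tcp_pos"],s["time_s"])
S=look("scene")
m=mask(S,(0,120,70),(8,255,255))|mask(S,(170,120,70),(180,255,255))
print([b for b in blobs(S,m,.107,8) if b[2]>200 and 350<b[1]<540])
cv2.imwrite("pics/z.png",cv2.resize(S["pixels"][130:360,230:450,::-1],None,fx=2.6,fy=2.6,interpolation=cv2.INTER_CUBIC))
E
```

```text
top
 low 
 ([316.0, 258.0], 432.0, 119.2, 96.9, 55.9, 88.6)
 ([364.0, 201.0], 616.4, -31.9, 89.5, 59.2, -4.5)
 ([332.0, 198.0], 625.1, 70.8, 89.7, 58.7, -4.3)
 ([300.0, 195.0], 634.2, 172.4, 88.6, 59.3, -6.2)
 clip
  ([364.0, 201.0], 612.2, -28.8, 87.4, 57.8, -4.5)
  ([332.0, 198.0], 620.7, 71.5, 87.6, 57.3, -4.3)
  ([300.0, 195.0], 629.5, 170.7, 86.5, 57.9, -6.2)
scene
 low 
 ([328.0, 311.0], 600.2, -12.1, 92.9, 61.4, -4.7)
 ([350.0, 281.0], 609.2, 91.2, 93.1, 61.3, -4.9)
 ([371.0, 254.0], 618.9, 194.3, 94.5, 61.1, -5.6)
 ([299.0, 248.0], 430.4, 120.9, 97.3, 57.5, 88.5)
 ([32.0, 85.0], -712.8, 247.1, 265.2, 90.6, 87.3)
 clip
  ([328.0, 311.0], 608.8, -28.4, 89.8, 59.4, -4.7)
  ([350.0, 281.0], 617.5, 71.5, 90.0, 59.3, -4.9)
  ([371.0, 254.0], 626.8, 171.2, 91.4, 59.1, -5.6)
bays [608.23674198 -27.58843986] [617.3  72. ] [626.36325802 171.58843986]
[ 0.45155458 -0.06501658  0.37527649] 44.0
[([352.0, 177.0], 482.1, 327.6, 66.0, 11.8, 48.5)]
```

View pics/z.png

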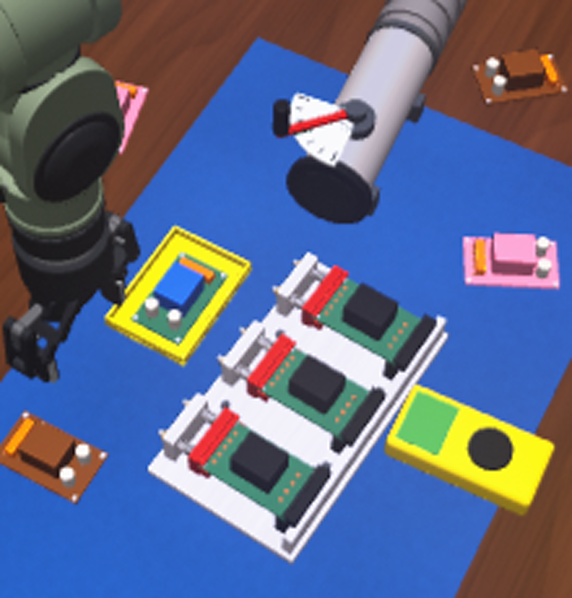

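All three boards sit home in their bays, the finished board is flat in the tray, and the lever covers the green mark. The robot is clear, so I'm handing in.

```bash
python3 -c "
from workcell import env
print(env.job_done())"
```

```text
the job is handed in; nothing more can be done
None
```

The job is handed in, though the hand-in returned no verdict: by the last camera check, three fresh boards are clipped home in bays 0, 1 and 2, the finished board lies flat in the yellow tray, and the damper lever is at about 45°.

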